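# Load and clamp the extruder die rings for washing

### The arm

A 6-joint arm with a two-finger parallel gripper is mounted at the origin on the work surface. World frame = base frame: x ahead of the robot, y to its left, z up, the work surface at z = 0. Lengths are in m, angles in degrees, forces in N, time in s.
With the tool pointing down it reaches from about 0.325 to 0.875 m from the base axis. Payload 4.4 kg.
Tool frame: the origin (TCP) lies at the very end of the fingers, on their centre line; the grasp point (between the pads) lies arm.pinch_z behind it (arm.pinch_z is the distance from the TCP to the grasp point, in m); z points along the fingers, y is the direction in which the jaws open and shut (so a half turn about z gives the same grasp; the last joint's range is limited). The gripper opens to 85 mm and grips with 20 to 120 N. Pads are 22 mm wide; open, the fingers measure 114 mm over their backs; the gripper's body (76 mm by 85 mm) begins 54 mm behind the grasp point. The pads swing forward as they close: fully open they stand 13 mm farther back than shut.
Start: joints at [57.84, 11.837, 88.321, -0, 79.842, -8.623], TCP at [0.23, 0.527, 0.231] pointing down, gripper open.
Joint ranges: [-156.59, 156.59], [-49.26, 127.26], [12.9, 141.05], [-63.56, 243.56], [4.71, 150.69], [-161.64, 161.64]. Speed limits (degrees/s): [159.86, 159.86, 180, 180, 180, 180].

### API

Orientations are given as [roll, pitch, yaw] about the fixed x, y, z axes, in that order (R = Rz(yaw) Ry(pitch) Rx(roll)).
In Python, from bench import arm gives the robot as it stands.
- The arm moves only by the tool drive_tool, never from a script. Its argument "moves" is one flat list of numbers, 7 for each row, row after row: the shift along the tool's x, y, z in units of 25 mm (1.0 is 25 mm), then the turn, a rotation vector about the tool's x, y, z in units of 6 degrees (1.0 is 6 degrees), then the opening, from -1 (shut) to 1 (fully open). A call has 1 to 20 rows; each row shifts and turns the pose as measured when the row begins, along the tool's axes as they then stand; what a row does not reach is not made up. A row lasts 1/10 s, in which the tool goes at most 50 mm and 8.59 degrees, less where a joint would pass 70% of its speed; a pose out of reach is approached as far as the arm can. A call is refused whole if a number of a shift passes 1 or a number of a turn 1, either way. A call with a gripper value outside its range is refused whole. The fingers move at their own pace and stop on an object; the grip force is fixed at half the most. Time passes only in rows, so rows that do not move let the fingers close. It gives the time, the measured TCP pose, the force and the opening at its end, in the units of the state.
- arm.state(): the state, without advancing time (a new reading comes with each control period).
- arm.read_camera(name): name is "scene" or "top" or "wrist"; returns the picture (400x640x3 uint8, red, green, blue); there is no depth.
- arm.get_calibration(name): a dict with "fx", "fy", "cx", "cy" (pixels), "R" (3x3) and "t" (3): a world point X has camera coordinates R X + t. Camera axes: x right, y down, z forward; pixel columns grow to the right and rows downward; lengths in m; the calibration is good to about 2 mm. A picture is of the moment at which its call begins: read the wrist's pose just before it. get_calibration takes no time and is no camera call; for the wrist camera it gives the pose at the moment of the call.
- arm.sign_off(): hands the job in, once; it reports no verdict.
The state is a dict: "time": time; "joints": joint angles; "joint_vel": joint speeds; "tau": joint torques, N m; "tcp_pos": TCP position; "orientation": TCP orientation; "force": force on the tool from outside, world axes, zero at the start; "wrist_torque": the same for the moment, N m; "grip_width": opening from 0.0 (shut) to 1.0 (fully open).
Only numpy, scipy, OpenCV 4.12 (cv2) and the standard library are available. Lean on these libraries where they do the work, as an engineer would, in place of code of your own. Each camera call takes 0.05 s, during which the arm holds its last target.

### The job

Get the dough extruder's die rings ready for washing: drop every flat steel ring on the bench into the slotted wash cartridge so that they lie flat in one column, and then slide the carriage fully home under the clamp. Turn the clamp knob clockwise until the foot just touches the top ring, then give it half a turn more and no further. Finally press the start plunger right down to its stop and let it spring back, and leave the cutter, scraper and flour shaker where they are.

Things in the scene. Friction and masses are not known exactly. Their poses are not given: they have to be found in the camera images.
- ring1 (a point): a plain steel die ring of the dough extruder, lying flat on the bench at the start: flat ring 48 mm outside diameter, 20 mm hole, 10 mm thick, about 90 g. The point is its centre, half-way up (5 mm above its underside); z is the ring's axis. Three to five of the five are present
- ring2 (a point): a plain steel die ring of the dough extruder, lying flat on the bench at the start: flat ring 48 mm outside diameter, 20 mm hole, 10 mm thick, about 90 g. The point is its centre, half-way up (5 mm above its underside); z is the ring's axis. Three to five of the five are present
- ring3 (a point): a plain steel die ring of the dough extruder, lying flat on the bench at the start: flat ring 48 mm outside diameter, 20 mm hole, 10 mm thick, about 90 g. The point is its centre, half-way up (5 mm above its underside); z is the ring's axis. Three to five of the five are present
- ring4 (a point): a plain steel die ring of the dough extruder, lying flat on the bench at the start: flat ring 48 mm outside diameter, 20 mm hole, 10 mm thick, about 90 g. The point is its centre, half-way up (5 mm above its underside); z is the ring's axis. Three to five of the five are present
- ring5 (a point): a plain steel die ring of the dough extruder, lying flat on the bench at the start: flat ring 48 mm outside diameter, 20 mm hole, 10 mm thick, about 90 g. The point is its centre, half-way up (5 mm above its underside); z is the ring's axis. Three to five of the five are present
- cartridge_floor (a point): centre of the inner floor of the wash cartridge, an upright slotted steel tube of 12 staves, inside diameter 52 mm, standing on a sliding carriage of the white clamp stand. z points up the tube's axis; the carriage slides along this frame's +y to come under the clamp. The floor is 22 mm above the bench
- cartridge_rim (a point): centre of the cartridge's mouth, 56 mm above its floor. The top 6 mm flare outwards to about 58 mm inside and 65 mm outside diameter; the straight tube below is 50 mm deep, just enough for five rings
- carriage_tab (a point): grip point on the black upright tab by which the carriage is moved: 12 mm thick along x, 36 mm long along y (the sliding direction), 46 mm tall above the carriage plate; the point is 12 mm below its top, in its middle, 115 mm from the cartridge axis on the -y side
- carriage (a joint): slide of the carriage, m: 0 is furthest out (clear of the clamp, where the cartridge is loaded), 0.130 is fully home against its stop, with the cartridge right under the clamp. It stays where it is left; about 2 N moves it
- knob_grip (a point): middle of the black bar-shaped clamp knob on top of the stand's arm: bar 56 mm long along this frame's x, 14 mm thick along y, 28 mm tall; the point is on its vertical turning axis, 14 mm below the top of the bar and 26 mm above the arm's top. The knob tops out 188 mm above the bench, the arm 148 mm (its underside 120 mm). The knob does not rise or sink as it turns
- knob (a joint): angle of the clamp knob, rad, growing clockwise seen from above, starting near 0 to 1.5; a whole clockwise turn lowers the clamp foot 20 mm. It is stiff (0.09 N m) and stays where it is left
- foot_face (a point): centre of the underside of the clamp foot, a black disc of 36 mm diameter hanging below the arm; it enters the cartridge mouth and presses on the top ring. At the start it is a few mm above the level of the cartridge's mouth
- foot (a joint): how far the foot has been pushed up on its spring towards the spindle, m: 0 while it hangs free, and it grows from the moment of touching by 20 mm per turn of the knob (half a turn: 0.010; the spring bottoms at 0.018). The spring pushes with about 1.6 N at first touch and 0.8 N more per mm
- plunger_top (a point): top centre of the black mushroom head (44 mm diameter) of the start plunger, on a white box 80 x 80 x 45 mm; 83 mm above the bench when up. It is pressed straight down
- plunger (a joint): travel of the start plunger, m: 0 is up, 0.014 is fully down at its stop. A spring returns it; about 6 N holds it fully down
- cutter: bystander: thin round steel pastry cutter, 70 mm diameter, 40 mm tall (far taller and wider than the rings); origin at the centre of its underside
- scraper: bystander: flat dough scraper, white plastic blade 100 x 75 mm with a wooden grip, 18 mm tall; origin at the underside of the blade's centre
- shaker: bystander: flour shaker can, 64 mm diameter, 110 mm tall; origin at the centre of its underside
There are look-alikes about, which are no part of the job. Leave any green look-alike of the part that bears ring1 alone. What is shaped like the part that bears ring2 but green is not meant.

How it is judged (in metres and radians):
On the way, in this order (a step that is already met when the one before it is completed fails the run):
1. every ring present lies flat inside the cartridge (horizontal distance between each of ring1, ring2, ring3, ring4, ring5 and cartridge_floor below 0.006 m and z of ring1 in the frame of cartridge_floor between 0.001 and 0.05 m and angle between the z axis of each of ring1, ring2, ring3, ring4, ring5 and the z axis of cartridge_floor, either way round below 0.12 rad and z of ring2 in the frame of cartridge_floor between 0.001 and 0.05 m and z of ring3 in the frame of cartridge_floor between 0.001 and 0.05 m and z of ring4 in the frame of cartridge_floor between 0.001 and 0.05 m and z of ring5 in the frame of cartridge_floor between 0.001 and 0.05 m), for 0.2 s.
2. the carriage is fully home under the clamp, with the rings in it (all of step 1 and value of joint carriage above 0.126 m), for 0.2 s.
3. the knob has been turned half a turn past touching (give or take an eighth of a turn) (value of joint foot between 0.0075 and 0.0125 m), for 0.3 s.
4. the start plunger is pressed down to its stop, with the column clamped (all of step 3 and value of joint plunger above 0.0125 m), for 0.1 s.
At the end, for the whole second after the job is handed in: every ring present lies flat in the cartridge (axis within 6 mm and 0.12 rad), the carriage is home (within 4 mm), the foot is pushed up 7.5 to 12.5 mm on its spring (half a turn past touching, within an eighth of a turn), and the plunger has sprung back up (within 3 mm) (all of step 2 and all of step 3 and value of joint plunger below 0.003 m).
It fails at once if the clamp is overtightened (more than about three quarters of a turn past touching) (value of joint foot above 0.0155 m).
It fails at once if the cutter, scraper or flour shaker is pushed more than 4 cm or knocked over (distance of any of cutter, scraper, shaker from where it was at the start of the episode above 0.04 m or angle between any of cutter, scraper, shaker's own z axis and vertical above 0.5 rad).
Of die1, die2, die3, die4, die5 only 3 to 5 are there at a start; the rules pass over those that are not, and their reading is None.
At some moment in a run one of die1, die2, die3, die4, die5 may be knocked a few centimetres aside while the robot is not near it.
Once in a run the grip may slacken for a moment while it holds something.
It also fails if it takes over 210 s, if anything falls off the work surface, if the arm or the gripper's body presses on something with over 40 N, if the wrist force passes 120 N, or if a joint passes its speed limit or range.

## Working session

There is one attempt and no reset: what is moved stays moved. The work goes in short steps, Python scripts to look and compute and a tool call to move; the robot and the scene stay as the last step left them, time stands still between calls to the robot, and variables do not carry over. Pictures are saved under pics/ and viewed, and the job is handed in when it is done.

Besides the shell and the picture viewer there is one more tool, called after "Request:" in YAML: its name, and indented under it one key for each argument. drive_tool: Moves the arm, as the interface text tells. Its arguments: {"type":"object","properties":{"moves":{"type":"array","items":{"type":"number"}}},"required":["moves"]}

```bash
ls; mkdir -p pics; python3 - <<'E'
from bench import arm
import cv2
print(arm.state(), arm.pinch_z)
for n in ["scene","top","wrist"]:
    c=arm.get_calibration(n); print(n,c)
    im=arm.read_camera(n); cv2.imwrite(f"pics/a_{n}.png",im[:,:,::-1])
E
```

```text
pics
{'time': 0.0, 'joints': array([ 5.78407620e+01,  1.18870383e+01,  8.84058273e+01, -1.50089651e-03,
        7.98425039e+01, -8.62183865e+00]), 'joint_vel': array([ 0.10984489, -0.09672686,  0.03265685,  0.13977599, -0.06754668,
       -0.05780844]), 'tau': array([-3.66606546e-04, -3.83016980e+01, -2.91605079e+01, -1.97685276e-04,
        1.01196516e-02, -1.59517072e-05]), 'tcp_pos': array([0.22921608, 0.5264952 , 0.23008963]), 'orientation': array([-1.79865939e+02, -1.88334703e-02,  1.56462845e+02]), 'force': array([-0.57383285, -0.03572264, -0.54346287]), 'wrist_torque': array([ 0.00542225, -0.04616679,  0.01613161]), 'grip_width': 1.0010801906207112} 0.0187
scene {'fx': 385.0097448617292, 'fy': 385.0097448617292, 'cx': 311.69145368037755, 'cy': 199.02978739126763, 'R': array([[ 0.68282168,  0.73052837,  0.00910237],
       [ 0.61660247, -0.56956356, -0.54350597],
       [-0.39186215,  0.37673021, -0.83935595]]), 't': array([-0.36501158, -0.27566397,  1.4375394 ])}
top {'fx': 502.76002088057, 'fy': 502.76002088057, 'cx': 314.3195937612329, 'cy': 194.254649382094, 'R': array([[-0.0024334 , -0.99998959,  0.00385985],
       [-0.99408504,  0.0019999 , -0.1085861 ],
       [ 0.10857725, -0.00410125, -0.99407955]]), 't': array([-0.01992128,  0.57708488,  1.353369  ])}
wrist {'fx': 337.5307461746206, 'fy': 337.5307461746206, 'cx': 318.0276883298852, 'cy': 201.7656649107492, 'R': array([[ 0.39888824,  0.9169961 , -0.00251568],
       [ 0.86742884, -0.37643414,  0.32536833],
       [ 0.2974145 , -0.13196777, -0.94558401]]), 't': array([-0.57340968, -0.04233607,  0.38183734])}
```

View pics/a_top.png

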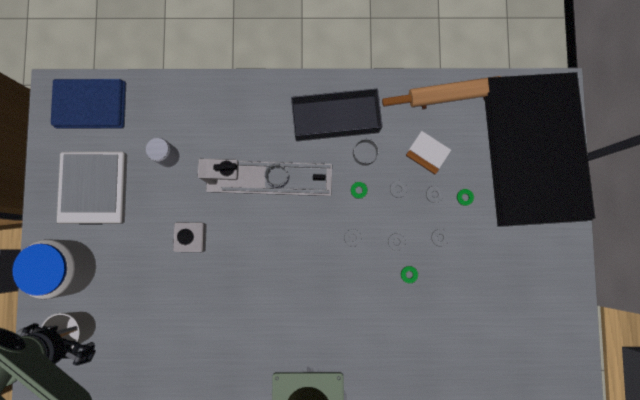

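View pics/a_scene.png

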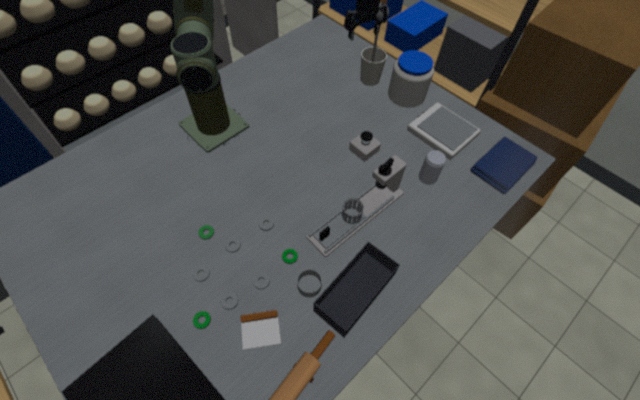

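View pics/a_wrist.png

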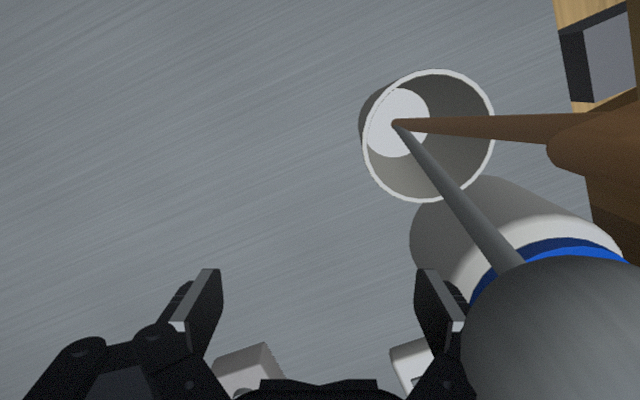

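The top view shows five steel rings near (398,190), (433,195), (352,238), (396,240) and (438,238), plus three green look-alikes. The cartridge is at (277,176), the tab at (319,177), the knob at (226,168) and the plunger at (186,237).

```bash
cat > h.py <<'E'
import numpy as np, cv2
from bench import arm
def ray(c,u,v):
    R=np.array(c["R"]);t=np.array(c["t"])
    o=-R.T@t; d=R.T@np.array([(u-c["cx"])/c["fx"],(v-c["cy"])/c["fy"],1.0]); return o,d
def pix2z(c,u,v,z):
    o,d=ray(c,u,v); return o+d*((z-o[2])/d[2])
def proj(c,X):
    p=np.array(c["R"])@np.array(X)+np.array(c["t"]); return np.array([c["fx"]*p[0]/p[2]+c["cx"],c["fy"]*p[1]/p[2]+c["cy"]])
E
python3 - <<'E'
from h import *
im=cv2.imread("pics/a_top.png")
cv2.imwrite("pics/b1.png",cv2.resize(im[165:290,330:490],None,fx=5,fy=4.8,interpolation=cv2.INTER_CUBIC)[:600,:800])
cv2.imwrite("pics/b2.png",cv2.resize(im[130:260,160:340],None,fx=4.4,fy=4.4,interpolation=cv2.INTER_CUBIC)[:600,:800])
c=arm.get_calibration("top")
for n,u,v,z in [("r",398,190,.01),("r",433,195,.01),("r",352,238,.01),("r",396,240,.01),("r",438,238,.01),("cart",277,176,.078),("tab",319,177,.07),("knob",226,168,.188),("pl",186,237,.083),("cut",365,152,.04),("shk",157,149,.11)]:
    print(n,pix2z(c,u,v,z).round(4))
E
```

```text
r [ 0.5909 -0.2558  0.01  ]
r [ 0.5766 -0.3535  0.01  ]
r [ 0.4572 -0.1254  0.01  ]
r [ 0.4514 -0.2474  0.01  ]
r [ 0.4566 -0.364   0.01  ]
cart [0.6212 0.0786 0.078 ]
tab [ 0.6195 -0.0337  0.07  ]
knob [0.6252 0.196  0.188 ]
pl [0.4592 0.316  0.083 ]
cut [ 0.6933 -0.1615  0.04  ]
shk [0.6886 0.391  0.11  ]
```

View pics/b1.png

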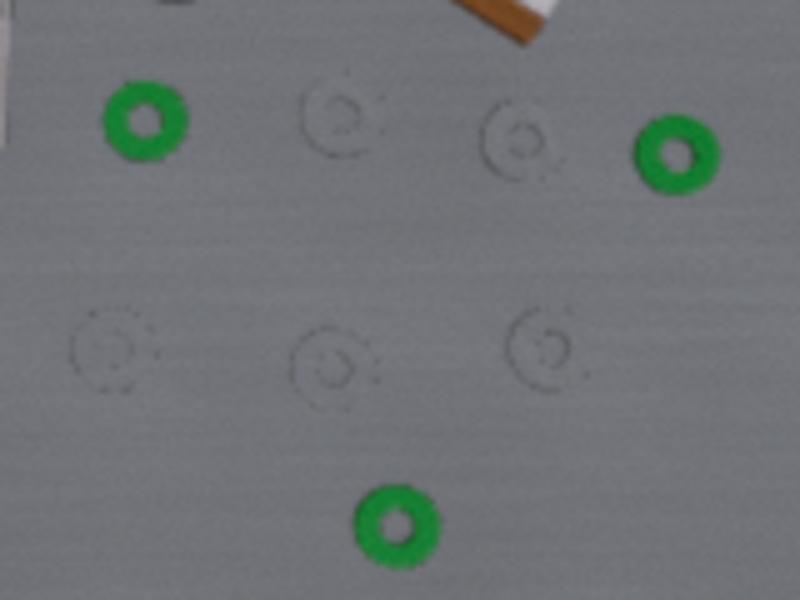

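View pics/b2.png

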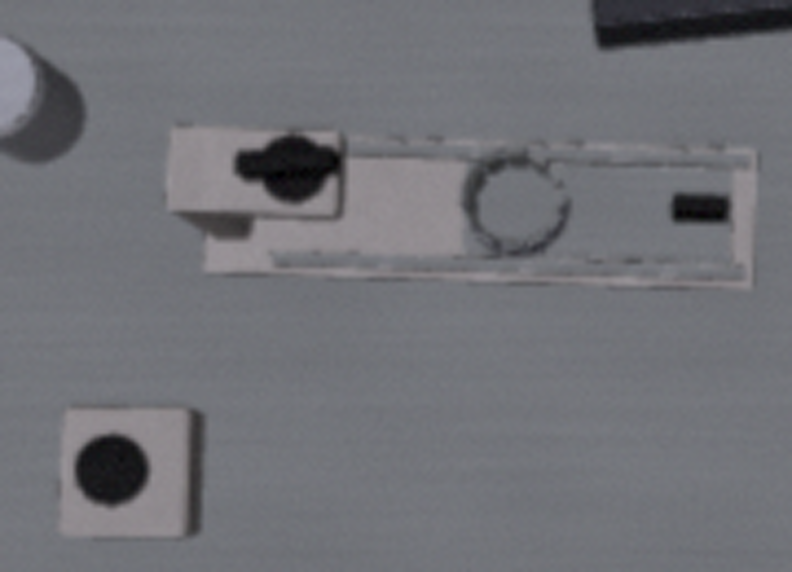

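Request:
drive_tool:
  moves: [0,0,-1,0,0,0,1,0,0,-1,0,0,0,1,0,0,-1,0,0,0,1,0,0,-1,0,0,0,1,-0.4,-0.9,0,0,0,0,1,-0.4,-0.9,0,0,0,0,1,-0.4,-0.9,0,0,0,0,1,-0.4,-0.9,0,0,0,0,1,-0.4,-0.9,0,0,0,1,1,-0.4,-0.9,0,0,0,1,1,-0.5,-0.8,0,0,0,1,1,-0.6,-0.7,0,0,0,1,1,-0.7,-0.6,0,0,0,1,1,-0.7,-0.5,0,0,0,1,1,-0.8,-0.4,0,0,0,1,1,-0.8,-0.3,0,0,0,1,1,-0.9,-0.1,0,0,0,1,1,-0.9,0,0,0,0,1,1,-1,0,0,0,0,1,1]

```text
time: 2.05
tcp_pos: [0.2334, 0.1607, 0.3292]
orientation: [-179.5, 0.8, 88.2]
force: [0.5, -0.9, -0.7]
grip_width: 0.998
```

Request:
drive_tool:
  moves: [-1,0.7,0,0,0,-0.3,1,-1,0.7,0,0,0,0,1,-1,0.7,0,0,0,0,1,-1,0.7,0,0,0,0,1,-1,0.7,0,0,0,0,1,-1,0.7,0,0,0,0,1,-1,0.7,0,0,0,0,1,-1,0.7,0,0,0,0,1,-1,0.7,0,0,0,0,1,-1,0.7,0,0,0,0,1,-1,0.7,0,0,0,0,1,-1,0.7,0,0,0,0,1,-1,0.7,0,0,0,0,1,-1,0,0,0,0,0,1]

```text
time: 3.45
tcp_pos: [0.4636, -0.2055, 0.3276]
orientation: [-179.5, 0.5, 89.9]
force: [-0.9, 0.1, 0.1]
grip_width: 1.002
```

```bash
python3 - <<'E'
from h import *
s=arm.state(); print(s["time"],s["tcp_pos"],s["orientation"],s["joints"].round(1),s["force"])
c=arm.get_calibration("wrist"); im=arm.read_camera("wrist"); cv2.imwrite("pics/c1.png",im[:,:,::-1])
print("cam",-np.array(c["R"]).T@c["t"], "fwd",np.array(c["R"])[2])
for X in [(.591,-.256,.01),(.577,-.354,.01),(.457,-.125,.01),(.451,-.247,.01),(.457,-.364,.01),(.62,.079,.078)]: print(proj(c,X).round(0))
E
```

```text
3.45 [ 0.46357234 -0.20552104  0.32759244] [-179.5152298     0.48180911   89.85512391] [-33.3   0.2  89.8  -0.7  90.1 -33.1] [-0.89996223  0.14314039  0.13602739]
cam [ 0.4647184  -0.12026144  0.4700281 ] fwd [-0.0096199  -0.33447817 -0.9423544 ]
[411. 184.]
[395. 246.]
[315.  86.]
[312. 177.]
[316. 251.]
[ 496. -155.]
```

View pics/c1.png

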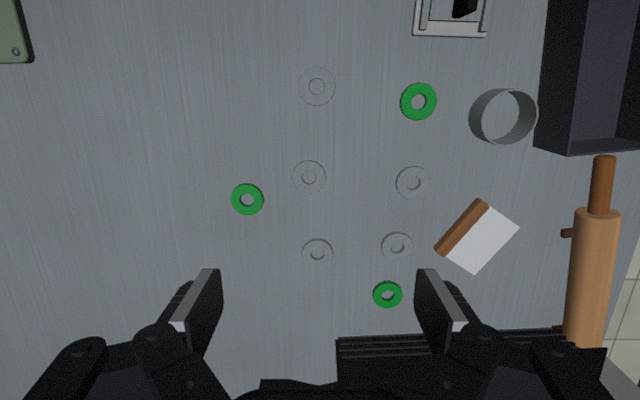

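```bash
cat >> h.py <<'E'
def snap(name,fn):
    s=arm.state(); c=arm.get_calibration(name); im=arm.read_camera(name)[:,:,::-1].copy(); cv2.imwrite(fn,im); return s,c,im
def projm(c,P):
    p=P@np.array(c["R"]).T+np.array(c["t"]); return np.stack([c["fx"]*p[:,0]/p[:,2]+c["cx"],c["fy"]*p[:,1]/p[:,2]+c["cy"]],1)
def ringfit(c,im,x0,y0,z=.01,radii=((.024,1),(.010,1)),rng=.012,step=.0005):
    g=cv2.GaussianBlur(cv2.cvtColor(im,cv2.COLOR_BGR2GRAY).astype(np.float32),(0,0),1.0)
    m=np.hypot(cv2.Sobel(g,cv2.CV_32F,1,0),cv2.Sobel(g,cv2.CV_32F,0,1)); m=np.minimum(m,60)
    a=np.linspace(0,2*np.pi,72,endpoint=False); best=[]
    for dx in np.arange(-rng,rng+1e-9,step):
        for dy in np.arange(-rng,rng+1e-9,step):
            sc=0
            for r,w in radii:
                uv=projm(c,np.stack([x0+dx+r*np.cos(a),y0+dy+r*np.sin(a),0*a+z],1)).astype(np.float32)
                sc+=w*cv2.remap(m,uv[:,0],uv[:,1],cv2.INTER_LINEAR).mean()
            best.append((sc,x0+dx,y0+dy))
    b=np.array(best); i=b[:,0].argmax(); return b[i].round(4), float(np.median(b[:,0]).round(2))
E
python3 - <<'E'
from h import *
s=arm.state(); c=arm.get_calibration("wrist"); im=cv2.imread("pics/c1.png")
ct=arm.get_calibration("top"); it=cv2.imread("pics/a_top.png")
for X in [(.591,-.256),(.577,-.354),(.457,-.125),(.451,-.247),(.457,-.364)]: print(ringfit(c,im,*X),ringfit(ct,it,*X))
print("cart",ringfit(ct,it,.62,.079,.078,((.0325,1),(.029,1))))
E
```

```text
(array([58.8499,  0.5945, -0.261 ]), 31.04) (array([27.7304,  0.5965, -0.259 ]), 22.01)
(array([65.29  ,  0.577 , -0.3635]), 40.17) (array([33.9324,  0.5805, -0.361 ]), 26.4)
(array([42.2712,  0.4555, -0.129 ]), 19.86) (array([18.2379,  0.46  , -0.13  ]), 14.65)
(array([51.7058,  0.445 , -0.2535]), 29.97) (array([25.1572,  0.447 , -0.252 ]), 19.72)
(array([62.9985,  0.455 , -0.3745]), 41.58) (array([30.7698,  0.4605, -0.3725]), 24.89)
cart (array([1.062367e+02, 6.245000e-01, 8.400000e-02]), 89.55)
```

Request:
drive_tool:
  moves: [0.6,-0.1,1,0,0,0,0.5,0.6,-0.1,1,0,0,0,0.5,0.6,-0.1,1,0,0,0,0.5,0.6,0,1,0,0,0,0.5,0.6,0,1,0,0,0,0.5,0,0,1,0,0,0,0.5,0,0,1,0,0,0,0.5,0,0,1,0,0,0,0.5,0,0,0.3,0,0,0,0.5]

```text
time: 4.4
tcp_pos: [0.4522, -0.1357, 0.1112]
orientation: [-179.4, 0.7, 89.4]
force: [0.2, 0.2, -1.0]
grip_width: 0.752
```

```bash
python3 - <<'E'
from h import *
s,c,im=snap("wrist","pics/d1.png"); print(s["tcp_pos"],s["orientation"])
print(ringfit(c,im,.456,-.129)); print(proj(c,s["tcp_pos"]))
E
```

```text
[ 0.45224506 -0.13570288  0.11116576] [-179.44295504    0.74288873   89.37035066]
(array([66.1624,  0.4575, -0.126 ]), 21.62)
[318.8312392  269.56983457]
```

View pics/d1.png

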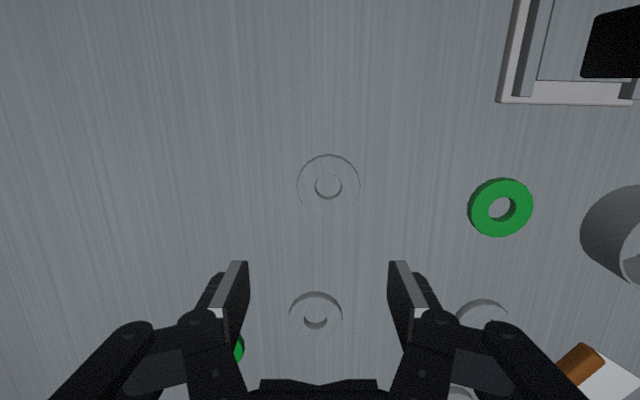

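Request:
drive_tool:
  moves: [0.2,0.1,0.8,-0.1,0.12,0,0.5,0.2,0.1,0.8,0,0,0,0.5,0,0,0.8,0,0,0,0.4,0,0,0.8,0,0,0,0.4,0,0,0.1,0,0,0,0.4,0,0,0,0,0,0,0.4]

```text
time: 5.05
tcp_pos: [0.4643, -0.1292, 0.0334]
orientation: [179.2, 0.3, 89.3]
force: [-0.4, 0.5, 0.8]
grip_width: 0.703
```

```bash
python3 - <<'E'
from h import *
s,c,im=snap("wrist","pics/d2.png"); print(s["tcp_pos"],s["orientation"],s["force"],s["grip_width"])
print(ringfit(c,im,.457,-.128)); 
E
```

```text
[ 0.46432611 -0.12915431  0.03340854] [179.23449005   0.33271006  89.32687377] [-0.35516589  0.48858729  0.83196677] 0.7028786022307408
(array([68.4184,  0.4585, -0.126 ]), 20.73)
```

View pics/d2.png

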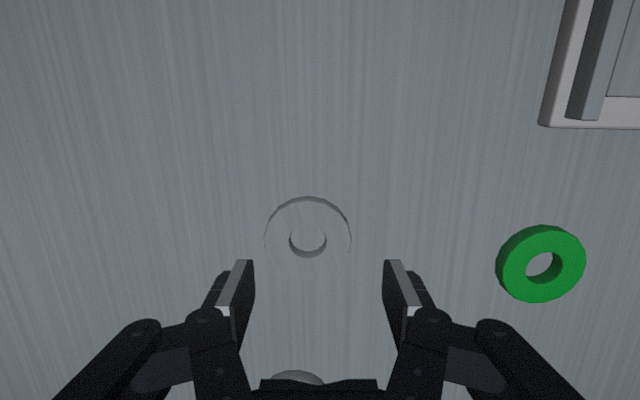

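Request:
drive_tool:
  moves: [0.12,-0.22,0.4,0.1,0,0,0.4,0,0,0.2,0,0,0,0.4,0,0,0,0,0,0,0.4]

```text
time: 5.4
tcp_pos: [0.4613, -0.1272, 0.0207]
orientation: [179.5, 0.5, 89.3]
force: [-0.2, 0.1, -0.4]
grip_width: 0.697
```

Request:
drive_tool:
  moves: [0,0,0.2,0,0,0,0.4,0,0,0.1,0,0,0,0.4,0,0,0,0,0,0,0.4]

```text
time: 5.7
tcp_pos: [0.4617, -0.1275, 0.013]
orientation: [179.5, 0.5, 89.3]
force: [-0.6, -0.2, -0.1]
grip_width: 0.698
```

Request:
drive_tool:
  moves: [0,-0.12,0.15,0,0,0,0.4,0,0,0.15,0,0,0,0.4,0,0,0,0,0,0,0.4]

```text
time: 6.0
tcp_pos: [0.4585, -0.1275, 0.0049]
orientation: [179.5, 0.5, 89.3]
force: [-0.2, -0.3, 0.2]
grip_width: 0.701
```

Request:
drive_tool:
  moves: [0,0,0.1,0,0,0,0.4,0,0,0.1,0,0,0,0.4]

```text
time: 6.2
tcp_pos: [0.4588, -0.1277, -0.0003]
orientation: [179.5, 0.5, 89.3]
force: [-0.8, -0.0, -0.5]
grip_width: 0.697
```

Request:
drive_tool:
  moves: [0,0,0,0,0,0,-0.2,0,0,0,0,0,0,-0.2,0,0,0,0,0,0,-0.2,0,0,0,0,0,0,-0.2,0,0,0,0,0,0,-0.2]

```text
time: 6.7
tcp_pos: [0.4587, -0.1276, 0.0002]
orientation: [179.5, 0.5, 89.3]
force: [0.3, 0.4, -0.8]
grip_width: 0.526
```

```bash
python3 - <<'E'
from h import *
s,c,im=snap("wrist","pics/d3.png"); print(s["tcp_pos"],s["orientation"],s["force"],s["grip_width"])
print(ringfit(c,im,.457,-.128)); 
E
```

```text
[ 4.58719577e-01 -1.27623636e-01  2.00831915e-04] [179.50591332   0.51453908  89.33501124] [ 0.29215702  0.40438899 -0.84171564] 0.5264149379996069
(array([75.5094,  0.4585, -0.126 ]), 25.67)
```

View pics/d3.png

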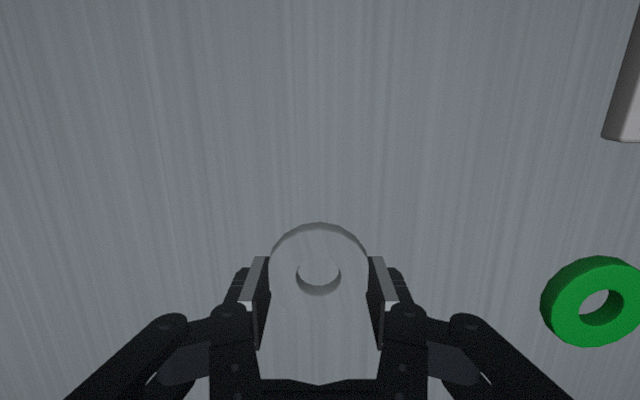

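Request:
drive_tool:
  moves: [0,0,0,0,0,0,-1,0,0,0,0,0,0,-1,0,0,-0.5,0,0,0,-1,0,0,-1,0,0,0,-1,0,0,-1,0,0,0,-1,0,0,0,0,0,0,-1]

```text
time: 7.35
tcp_pos: [0.4574, -0.1267, 0.0655]
orientation: [179.6, 0.5, 89.3]
force: [0.9, -0.6, -0.5]
grip_width: 0.525
```

```bash
python3 - <<'E'
from h import *
s,c,im=snap("wrist","pics/d4.png"); print(s["tcp_pos"],s["orientation"],s["force"],s["grip_width"])
E
```

```text
[ 0.45738502 -0.12669206  0.06546117] [179.63877248   0.45115834  89.33203407] [ 0.8777652  -0.64104523 -0.47725523] 0.524828032716275
```

View pics/d4.png

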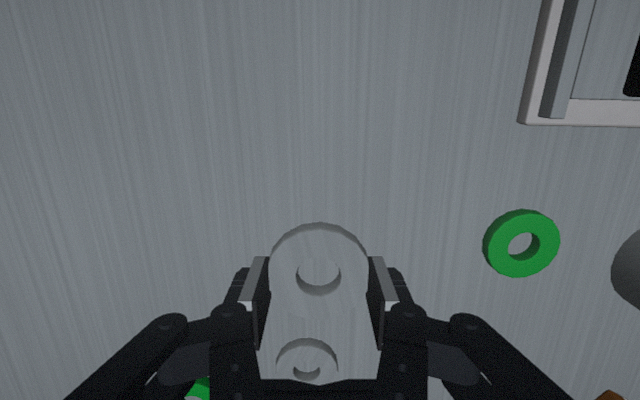

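Request:
drive_tool:
  moves: [0,0,-1,0,0,-1,-1,0,0,-1,0,0,-1,-1,0,0,-1,0,0,-1,-1,0.4,0.6,0,0,0,-1,-1,0.4,0.6,0,0,0,-1,-1,0.4,0.6,0,0,0,-1,-1,0.4,0.6,0,0,0,-1,-1,0.3,0.7,0,0,0,-0.7,-1]

```text
time: 8.2
tcp_pos: [0.493, -0.0428, 0.1338]
orientation: [-179.5, -0.4, 137.1]
force: [1.2, -0.3, -1.2]
grip_width: 0.524
```

```bash
cat >> h.py <<'E'
def to(x,y,z=None,s=None):
    "tool-axis shift in units to reach world point"
    s=s or arm.state(); from scipy.spatial.transform import Rotation as Ro
    R=Ro.from_euler("xyz",s["orientation"],degrees=True).as_matrix(); p=s["tcp_pos"]
    d=np.array([x,y,p[2] if z is None else z])-p
    return (R.T@d/.025).round(2), s["tcp_pos"].round(4), s["orientation"].round(1)
E
python3 - <<'E'
from h import *
print(to(.618,.08))
E
```

```text
(array([-0.32,  7.  , -0.06]), array([ 0.493 , -0.0428,  0.1338]), array([-179.5,   -0.4,  137.1]))
```

Request:
drive_tool:
  moves: [0,1,0,0,0,0,-1,0,1,0,0,0,0,-1,0,1,0,0,0,0,-1,0,1,0,0,0,0,-1,-0.2,1,0,0,0,0,-1,-0.2,0.8,0,0,0,0,-1,0,0.4,0,0,0,0,-1,0,0,0,0,0,0,-1]

```text
time: 9.0
tcp_pos: [0.6015, 0.0718, 0.1194]
orientation: [-178.8, -1.3, 137.3]
force: [0.1, 0.5, -0.4]
grip_width: 0.528
```

```bash
python3 - <<'E'
from h import *
s,c,im=snap("wrist","pics/e1.png"); print(s["tcp_pos"],s["orientation"],s["force"],s["grip_width"])
print(ringfit(c,im,.621,.081,.078,((.0325,1),(.029,1)))); print(proj(c,(.621,.081,.078)))
E
```

```text
[0.60148564 0.07183352 0.11941635] [-178.80378784   -1.32258496  137.34178317] [ 0.14628926  0.50287662 -0.42775067] 0.5284922291221573
(array([70.425,  0.615,  0.088]), 54.42)
[353.08010374 248.68674503]
```

View pics/e1.png

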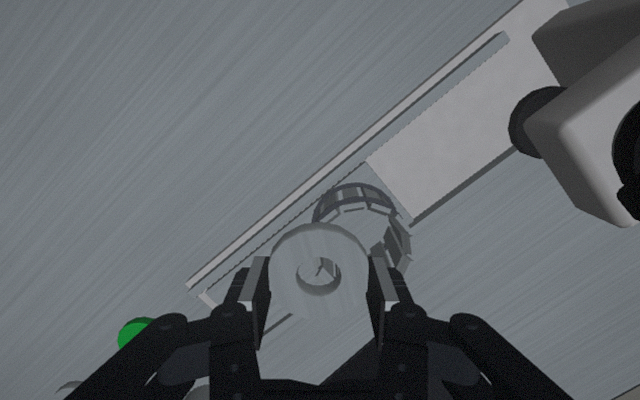

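Request:
drive_tool:
  moves: [-1,0,-0.5,-0.1,-0.1,0,-1,-0.8,0,-0.3,-0.1,-0.1,0,-1,0,0,0,0,0,0,-1]

```text
time: 9.35
tcp_pos: [0.6316, 0.0387, 0.1367]
orientation: [-179.7, -0.4, 137.3]
force: [1.0, 0.7, -0.2]
grip_width: 0.528
```

```bash
python3 - <<'E'
from h import *
s,c,im=snap("wrist","pics/e2.png"); print(s["tcp_pos"],s["orientation"],s["force"],s["grip_width"])
print(ringfit(c,im,.621,.081,.078,((.0325,1),(.029,1)))); print(proj(c,(.621,.081,.078)))
E
```

```text
[0.63164036 0.03871546 0.1367395 ] [-179.73505421   -0.35912291  137.31197685] [ 1.03286033  0.73351981 -0.24798551] 0.5279386107343853
(array([74.1131,  0.623 ,  0.086 ]), 49.46)
[358.2362952  168.71891489]
```

View pics/e2.png

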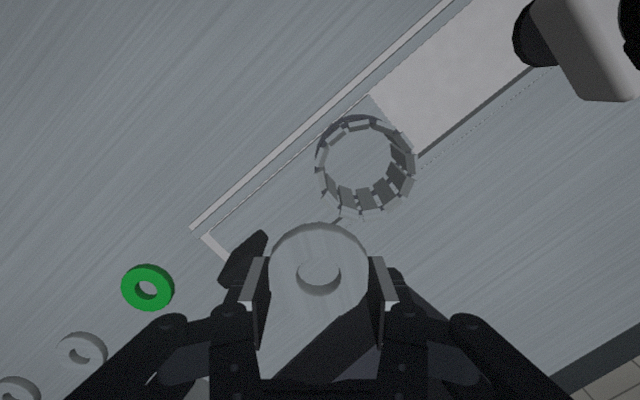

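```bash
cat >> h.py <<'E'
def overlay(c,im,circs,fn,box,f=4):
    o=cv2.resize(im,None,fx=f,fy=f,interpolation=cv2.INTER_CUBIC)
    a=np.linspace(0,2*np.pi,90)
    for x,y,z,r,col in circs:
        uv=(projm(c,np.stack([x+r*np.cos(a),y+r*np.sin(a),0*a+z],1))+.5)*f-.5
        cv2.polylines(o,[uv.round().astype(int)],True,col,1)
    u0,v0,u1,v1=[b*f for b in box]; cv2.imwrite(fn,o[v0:v1,u0:u1])
E
python3 - <<'E'
from h import *
c=arm.get_calibration("wrist"); im=cv2.imread("pics/e2.png")
overlay(c,im,[(.623,.086,.078,.0325,(0,0,255)),(.623,.086,.078,.029,(0,255,0)),(.623,.086,.022,.026,(255,0,0))],"pics/e3.png",(290,90,440,240))
E
```

```text
(no output)
```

View pics/e3.png

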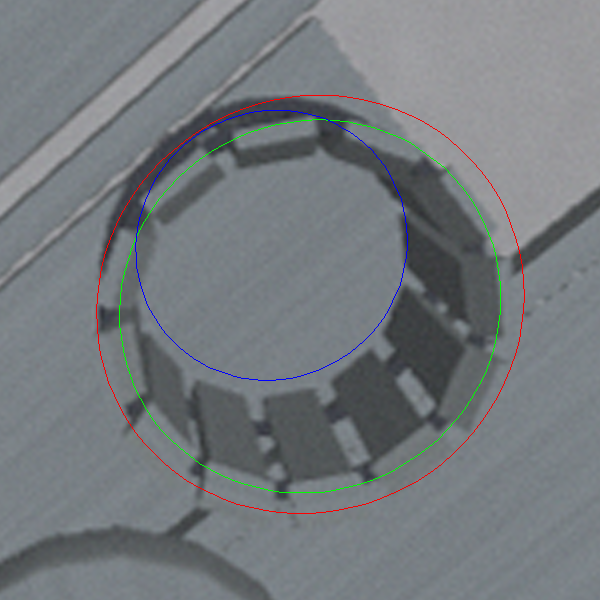

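```bash
python3 - <<'E'
from h import *
print(to(.6237,.0844,.10))
E
```

```text
(array([1.41, 1.14, 1.45]), array([0.6306, 0.0395, 0.1362]), array([-179.7,   -0.5,  137.3]))
```

Request:
drive_tool:
  moves: [0.7,0.6,0.5,0,0,0,-1,0.7,0.55,0.5,0,0,0,-1,0,0,0.4,0,0,0,-1,0,0,0,0,0,0,-1]

```text
time: 9.8
tcp_pos: [0.6206, 0.0842, 0.0994]
orientation: [-179.5, -0.7, 137.1]
force: [-0.6, -0.0, -0.7]
grip_width: 0.523
```

```bash
python3 - <<'E'
from h import *
print(to(.6237,.0844,.076))
E
```

```text
(array([-0.1 ,  0.1 ,  0.93]), array([0.6206, 0.0842, 0.0994]), array([-179.5,   -0.7,  137.1]))
```

Request:
drive_tool:
  moves: [-0.1,0.1,0.4,0,-0.05,0,-1,0,0,0.4,0,-0.05,0,-1,0,0,0.12,0,0,0,-1,0,0,0,0,0,0,-1]

```text
time: 10.2
tcp_pos: [0.6244, 0.0828, 0.0761]
orientation: [-179.6, -0.0, 137.0]
force: [-0.9, 2.3, 3.8]
grip_width: 0.526
```

```bash
python3 - <<'E'
from h import *
print(to(.6237,.0844,.075))
s,c,im=snap("wrist","pics/e4.png"); print(s["force"],s["grip_width"])
s,c,im=snap("scene","pics/e5.png"); cv2.imwrite("pics/e5.png",cv2.resize(im[130:280,280:440],None,fx=4,fy=4))
E
```

```text
(array([0.06, 0.03, 0.04]), array([0.6244, 0.0828, 0.0761]), array([-179.6,   -0. ,  137. ]))
[-0.86779988  2.26924897  3.81851395] 0.5257018093147903
```

View pics/e4.png

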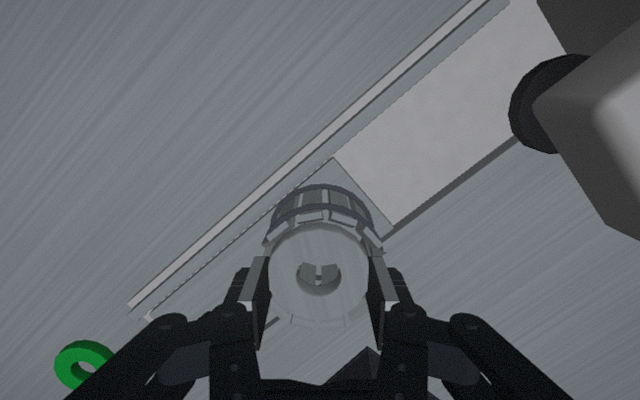

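View pics/e5.png

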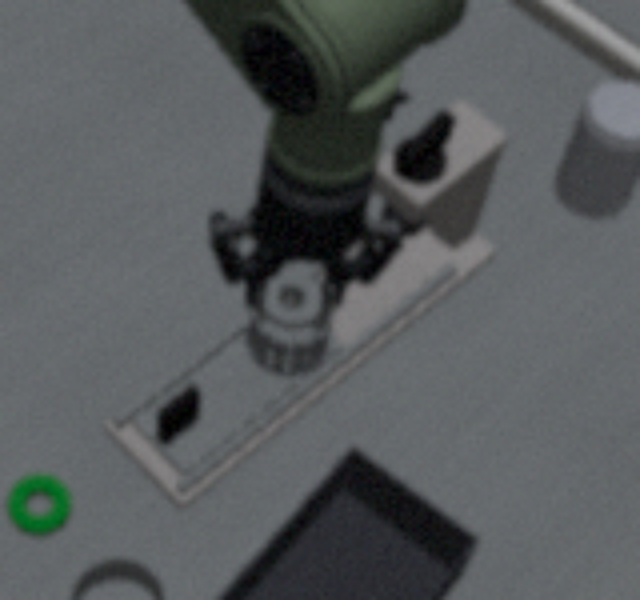

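Request:
drive_tool:
  moves: [0.06,0.04,0.04,0,0,0,-1,0.02,0.02,0,0,0,0,-1]

```text
time: 10.5
tcp_pos: [0.6247, 0.0837, 0.0764]
orientation: [-179.5, 0.2, 137.0]
force: [-1.8, -0.9, 0.4]
grip_width: 0.525
```

Request:
drive_tool:
  moves: [0,0,0,0,0,0,0.25,0,0,0,0,0,0,0.25,0,0,0,0,0,0,0.25]

```text
time: 10.8
tcp_pos: [0.6253, 0.0836, 0.0759]
orientation: [-179.6, 0.2, 137.0]
force: [-0.1, 0.4, -0.7]
grip_width: 0.629
```

```bash
python3 - <<'E'
from h import *
s,c,im=snap("wrist","pics/e6.png"); print(s["tcp_pos"],s["force"],s["grip_width"])
E
```

```text
[0.62532462 0.08358121 0.07588516] [-0.12651926  0.39999872 -0.65869164] 0.6288608189770377
```

View pics/e6.png

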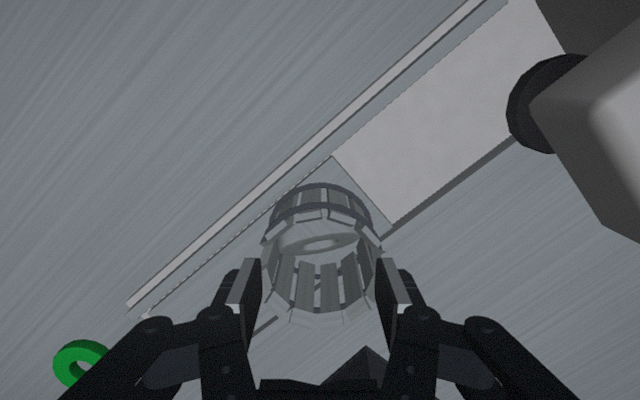

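Request:
drive_tool:
  moves: [0,0,-0.6,0,0,0,0.4,-0.6,0,-1,0,0,0,0.4,-0.6,0,0,0,0,0,0.4]

```text
time: 11.15
tcp_pos: [0.6463, 0.0646, 0.1174]
orientation: [-179.5, 0.1, 137.1]
force: [1.1, -0.1, 1.2]
grip_width: 0.701
```

```bash
python3 - <<'E'
from h import *
s,c,im=snap("wrist","pics/e7.png"); print(s["tcp_pos"],s["force"],s["grip_width"])
p=proj(c,(.624,.085,.078)).astype(int); print(p)
r=ringfit(c,im,.623,.085,.078,((.0325,1),(.029,1)),rng=.006); print(r)
x,y=r[0][1:]
overlay(c,im,[(x,y,.078,.029,(0,255,0)),(x,y,.032,.024,(0,0,255)),(x,y,.032,.010,(0,0,255))],"pics/e8.png",(p[0]-75,p[1]-75,p[0]+75,p[1]+75))
E
```

```text
[0.64627552 0.06459154 0.11742978] [ 1.09529218 -0.09728365  1.16550335] 0.7011006862052768
[319 186]
(array([67.7768,  0.625 ,  0.0885]), 55.64)
```

View pics/e8.png

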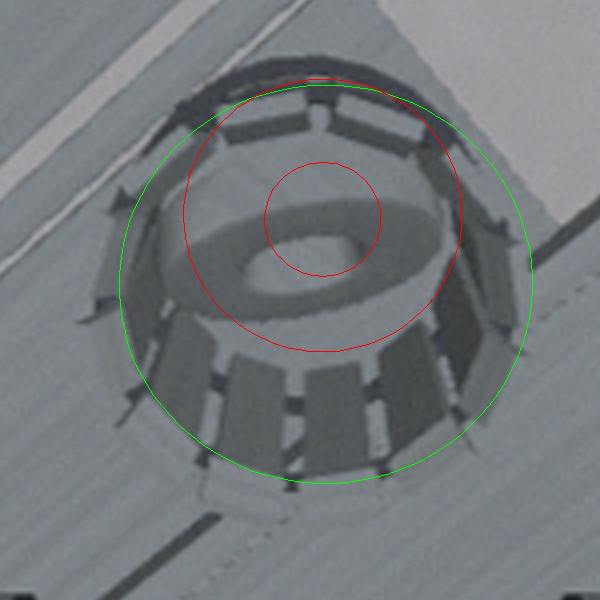

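```bash
python3 - <<'E'
from h import *
im=cv2.imread("pics/e7.png"); o=im[120:250,250:390]
o=cv2.resize(o,None,fx=4.5,fy=4.5,interpolation=cv2.INTER_CUBIC)
g=cv2.cvtColor(o,cv2.COLOR_BGR2GRAY); g=cv2.createCLAHE(4,(3,3)).apply(g); cv2.imwrite("pics/e9.png",g)
E
```

```text
(no output)
```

View pics/e9.png

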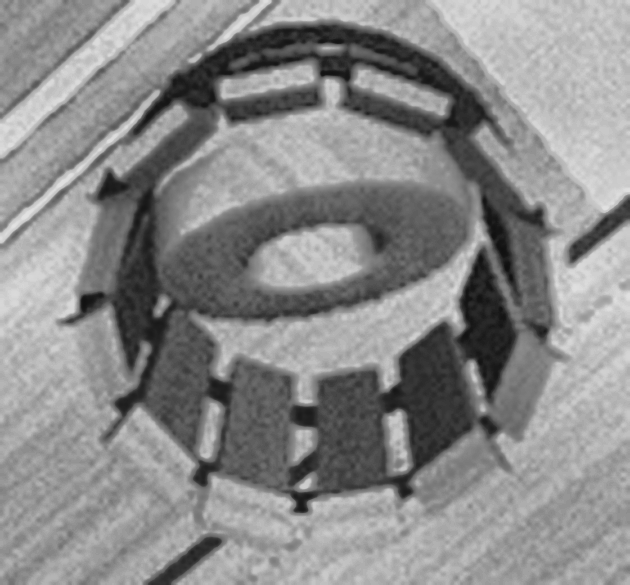

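```bash
python3 - <<'E'
from h import *
from scipy.optimize import least_squares
c=arm.get_calibration("wrist")
pts=np.array([(205,458),(292,480),(380,466),(457,412),(515,325),(210,120),(320,95),(432,130),(130,390),(500,235),(125,200),(100,305)])/4.+[244,111]
for z in (.072,.075,.078):
  P=np.array([pix2z(c,u,v,z)[:2] for u,v in pts])
  f=lambda q: np.hypot(P[:,0]-q[0],P[:,1]-q[1])-q[2]
  r=least_squares(f,[.624,.086,.028]); print(z,r.x.round(4),(r.fun*1e3).round(1))
E
```

```text
0.072 [0.6253 0.0833 0.0292] [ 0.2 -0.4 -0.5 -0.7  1.4 -0.6 -0.4  0.4  0.4 -0.3 -0.1  0.5]
0.075 [0.6246 0.0839 0.0287] [ 0.2 -0.4 -0.5 -0.7  1.3 -0.6 -0.4  0.4  0.4 -0.3 -0.1  0.5]
0.078 [0.624  0.0845 0.0283] [ 0.2 -0.4 -0.5 -0.6  1.3 -0.6 -0.4  0.4  0.4 -0.2 -0.1  0.5]
```

Request:
drive_tool:
  moves: [0,0,0,0,0,0,-1,0,0,0,0,0,0,-1,0,0,0,0,0,0,-1,0,0,0,0,0,0,-1,0,0,0,0,0,0,-1,0,0,0,0,0,0,-1]

```text
time: 11.8
tcp_pos: [0.6436, 0.0629, 0.1114]
orientation: [-179.2, -0.3, 137.0]
force: [-0.7, -0.5, -0.5]
grip_width: 0.001
```

```bash
python3 - <<'E'
from h import *
s,c,im=snap("wrist","pics/f1.png"); print(s["tcp_pos"],s["force"],s["grip_width"])
print(to(.6203,.0879,.085)); print(proj(c,s["tcp_pos"]))
E
```

```text
[0.64364208 0.06287175 0.11142398] [-0.71455854 -0.48084555 -0.54919148] 0.0009491256098597519
(array([1.36, 0.11, 1.06]), array([0.6436, 0.0629, 0.1114]), array([-179.2,   -0.3,  137. ]))
[318.90447139 270.3857145 ]
```

View pics/f1.png

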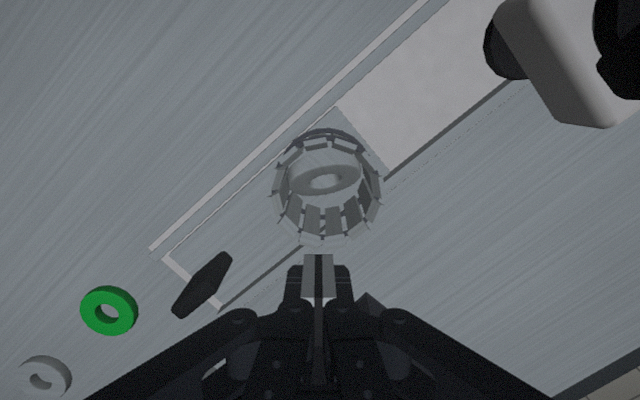

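Request:
drive_tool:
  moves: [0.7,0.05,0.5,-0.1,0,0,-1,0.66,0.05,0.4,0,0,0,-1,0,0,0,0,0,0,-1]

```text
time: 12.15
tcp_pos: [0.6198, 0.0886, 0.0885]
orientation: [-179.8, -0.2, 136.9]
force: [-0.6, -0.9, 0.3]
grip_width: -0.001
```

```bash
python3 - <<'E'
from h import *
print(to(.6203,.0879,.070)); 
E
```

```text
(array([-0.04, -0.  ,  0.74]), array([0.6198, 0.0886, 0.0885]), array([-179.8,   -0.2,  136.9]))
```

Request:
drive_tool:
  moves: [-0.03,0,0.5,0,0,0,-1,0,0,0.3,0,0,0,-1,0,0,0.2,0,0,0,-1,0,0,0.2,0,0,0,-1]

```text
time: 12.55
tcp_pos: [0.6225, 0.0878, 0.058]
orientation: [-179.9, -0.0, 137.0]
force: [0.9, -0.1, 1.3]
grip_width: -0.001
```

Request:
drive_tool:
  moves: [0,0,0.2,0,0,0,-1,0,0,0.2,0,0,0,-1]

```text
time: 12.75
tcp_pos: [0.6232, 0.0872, 0.0472]
orientation: [-180.0, 0.0, 137.0]
force: [0.5, -0.7, -0.4]
grip_width: -0.003
```

Request:
drive_tool:
  moves: [0,0,0.2,0,0,0,-1,0,0,0.2,0,0,0,-1]

```text
time: 12.95
tcp_pos: [0.6233, 0.0869, 0.0362]
orientation: [-180.0, 0.0, 136.9]
force: [0.1, 0.1, 0.1]
grip_width: -0.002
```

```bash
python3 - <<'E'
from h import *
s,c,im=snap("wrist","pics/f2.png"); print(s["tcp_pos"],s["force"],s["grip_width"])
E
```

```text
[0.6233038  0.08694587 0.03622518] [0.13090193 0.12770847 0.13021064] -0.0024593324250829197
```

View pics/f2.png

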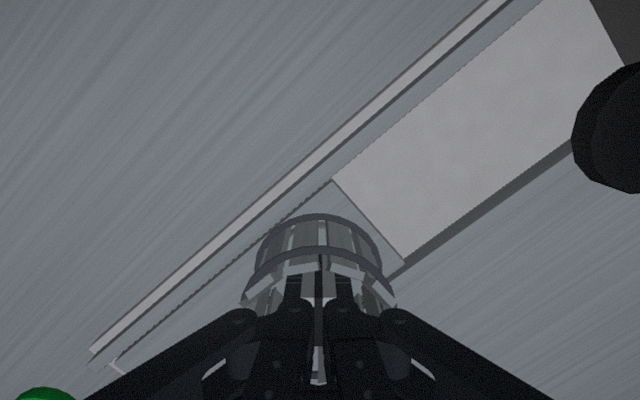

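Request:
drive_tool:
  moves: [0,0,-1,0,0,0,-1,0,0,-1,0,0,0,-1,-0.4,0,-1,0,0,0,-1,-1,0,-0.6,0,0,0,-1,0,0,0,0,0,0,-1]

```text
time: 13.5
tcp_pos: [0.6464, 0.0629, 0.1249]
orientation: [-179.6, -0.3, 137.0]
force: [-0.3, 0.2, 0.5]
grip_width: 0.002
```

```bash
python3 - <<'E'
from h import *
s,c,im=snap("wrist","pics/f3.png"); print(s["tcp_pos"],s["orientation"],s["grip_width"])
p=proj(c,(.624,.0845,.078)).astype(int); print(p); x,y=.624,.0845
overlay(c,im,[(x,y,.078,.029,(0,255,0)),(x,y,.032,.024,(0,0,255)),(x,y,.032,.010,(0,0,255))],"pics/f4.png",(p[0]-75,p[1]-75,p[0]+75,p[1]+75))
E
```

```text
[0.64644245 0.06292895 0.12485296] [-179.61522931   -0.3004158   137.00822248] 0.0015324720857661114
[320 182]
```

View pics/f4.png

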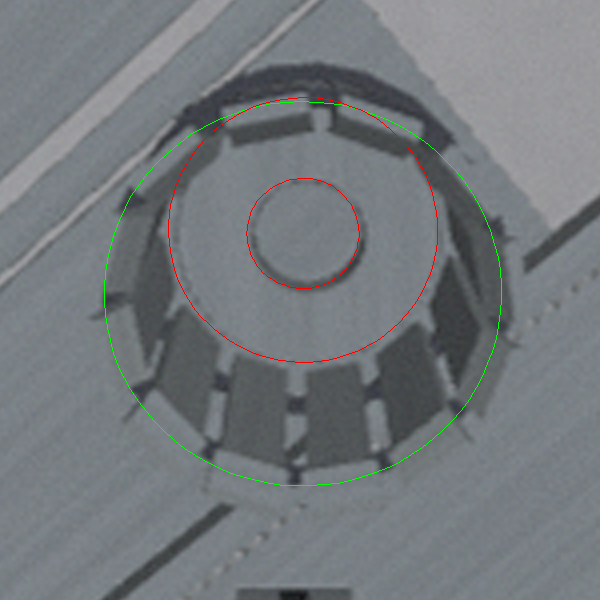

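```bash
python3 - <<'E'
from h import *
print(to(.593,-.259,.115)); 
E
```

```text
(array([ -7.31, -10.86,   0.36]), array([0.6445, 0.0642, 0.1235]), array([-179.5,   -0.5,  137. ]))
```

Request:
drive_tool:
  moves: [-0.6,-0.9,0,-0.04,-0.04,0,0.4,-0.6,-0.9,0,0,0,0,0.4,-0.6,-0.9,0,0,0,0,0.4,-0.6,-0.9,0,0,0,0,0.4,-0.6,-0.9,0,0,0,0,0.4,-0.6,-0.9,0,0,0,0,0.4,-0.6,-0.9,0,0,0,0,0.4,-0.6,-0.9,0,0,0,0,0.4,-0.6,-0.9,0,0,0,0,0.4,-0.6,-0.9,0,0,0,0,0.4,-0.6,-0.9,0,0,0,0,0.4,-0.6,-0.9,0,0,0,0,0.4,0,0,0.4,0,0,0,0.4]

```text
time: 14.85
tcp_pos: [0.5756, -0.2525, 0.0947]
orientation: [-179.3, -2.2, 137.6]
force: [0.4, 0.1, 0.6]
grip_width: 0.699
```

```bash
cat >> h.py <<'E'
def nextring(x,y,fn,z=.01,rng=.015):
    s,c,im=snap("wrist",fn)
    r=ringfit(c,im,x,y,z,rng=rng); print("fit",r,"F",s["force"].round(1),"g",s["grip_width"],"t",s["time"])
    a,b=r[0][1:]
    p=proj(c,(a,b,z)).astype(int); p=np.clip(p,[75,75],[565,325])
    overlay(c,im,[(a,b,z,.024,(0,0,255)),(a,b,z,.010,(0,0,255))],fn.replace(".png","o.png"),(p[0]-75,p[1]-75,p[0]+75,p[1]+75))
    return a,b
E
python3 - <<'E'
from h import *
a,b=nextring(.593,-.259,"pics/g1.png")
print(to(a,b,.02)); 
E
```

```text
fit (array([66.7077,  0.5945, -0.256 ]), 24.36) F [0.4 0.1 0.6] g 0.6992672404692656 t 14.85
(array([-0.92,  0.4 ,  2.81]), array([ 0.5736, -0.2494,  0.0913]), array([-179.3,   -2.6,  137.6]))
```

View pics/g1o.png

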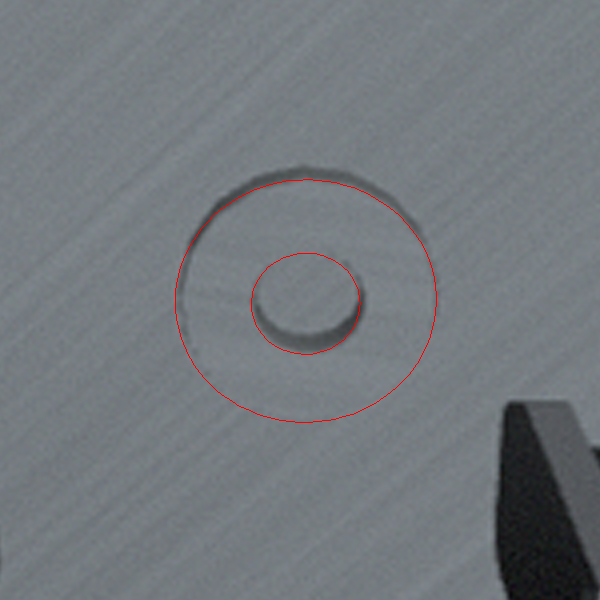

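View pics/g1.png

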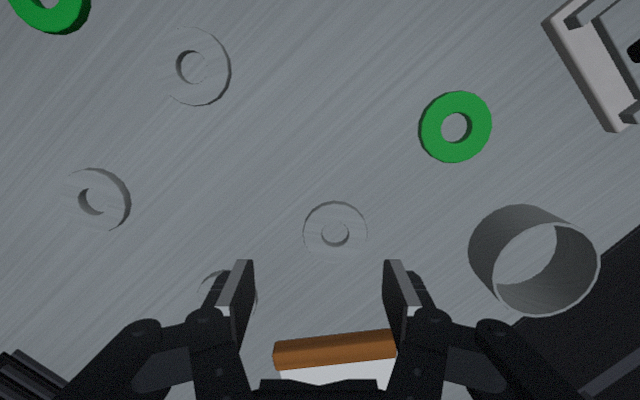

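Request:
drive_tool:
  moves: [-0.5,0.2,0.3,-0.06,-0.2,0,0.4,-0.4,0.2,0.4,-0.06,-0.2,0,0.4,0,0,0.4,0,0,0,0.4,0,0,0.4,0,0,0,0.4,0,0,0,0,0,0,0.4]

```text
time: 15.4
tcp_pos: [0.5917, -0.2474, 0.0442]
orientation: [-180.0, -1.1, 137.8]
force: [-0.1, 0.6, -1.5]
grip_width: 0.697
```

```bash
python3 - <<'E'
from h import *
a,b=nextring(.5945,-.257,"pics/g2.png",rng=.01)
print(to(a,b,.0)); 
E
```

```text
fit (array([69.5782,  0.5945, -0.256 ]), 22.1) F [-0.1  0.6 -1.5] g 0.6965921892371574 t 15.4
(array([-0.33, -0.18,  1.79]), array([ 0.5921, -0.2476,  0.0449]), array([-180. ,   -1. ,  137.8]))
```

View pics/g2.png

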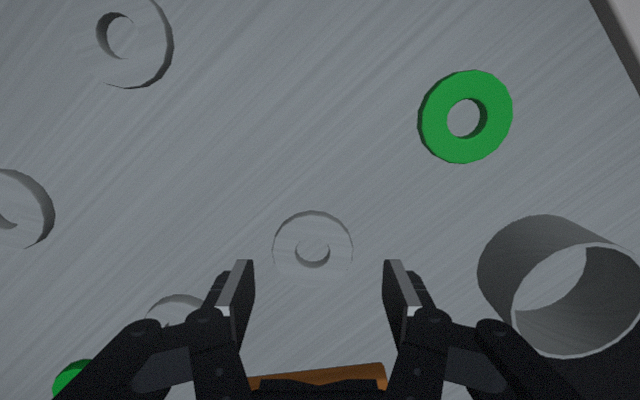

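Request:
drive_tool:
  moves: [-0.33,-0.18,0.5,0,-0.1,0,0.4,0,0,0.5,0,0,0,0.4,0,0,0.4,0,0,0,0.4,0,0,0,0,0,0,0.4]

```text
time: 15.85
tcp_pos: [0.5956, -0.2571, 0.0078]
orientation: [-180.0, -0.3, 137.9]
force: [-0.6, -0.5, -0.4]
grip_width: 0.701
```

```bash
python3 - <<'E'
from h import *
a,b=nextring(.5945,-.257,"pics/g3.png",rng=.01)
print(to(a,b,.0)); 
E
```

```text
fit (array([68.3603,  0.5945, -0.2555]), 22.75) F [-0.6 -0.5 -0.4] g 0.7009541307980027 t 15.85
(array([0.09, 0.01, 0.34]), array([ 0.596 , -0.2573,  0.0086]), array([180. ,  -0.2, 137.9]))
```

Request:
drive_tool:
  moves: [0.08,0,0.3,0,0,0,0.4,0,0,0,0,0,0,-1,0,0,0,0,0,0,-1,0,0,0,0,0,0,-1,0,0,0,0,0,0,-1,0,0,0,0,0,0,-1]

```text
time: 16.5
tcp_pos: [0.5957, -0.2566, 0.0022]
orientation: [179.9, -0.0, 137.8]
force: [0.0, 0.2, -0.8]
grip_width: 0.524
```

```bash
python3 - <<'E'
from h import *
a,b=nextring(.5945,-.257,"pics/g4.png",rng=.01)
print(to(a,b,.0)); 
E
```

```text
fit (array([76.333,  0.596, -0.257]), 26.43) F [ 0.   0.2 -0.8] g 0.5236181700753191 t 16.5
(array([-0.02, -0.  ,  0.09]), array([ 0.5956, -0.2566,  0.0021]), array([179.9,  -0. , 137.8]))
```

View pics/g4o.png

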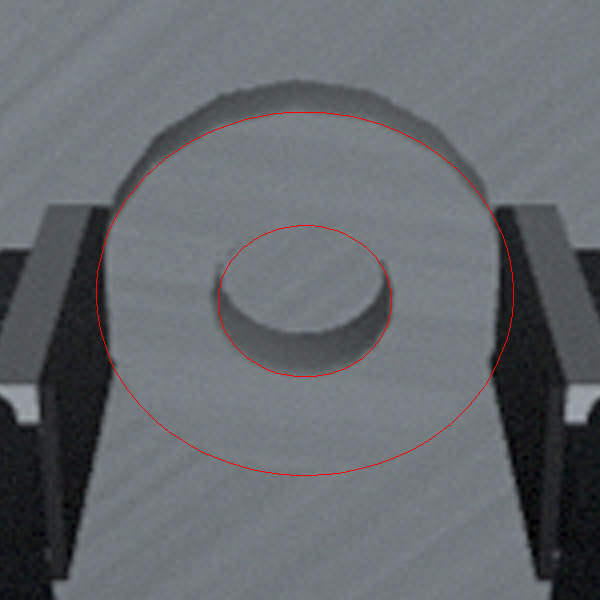

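Request:
drive_tool:
  moves: [0,0,-0.5,0,0,0,-1,0,0,-1,0,0,0,-1,0,0,-1,0,0,0,-1,0,0,-1,0,0,0,-1,0,0,-1,0,0,0,-1,0.5,0.8,-0.2,0,0,0,-1,0.5,0.8,0,0,0,0,-1,0.5,0.8,0,0,0,0,-1]

```text
time: 17.35
tcp_pos: [0.6094, -0.1896, 0.1318]
orientation: [179.9, 0.3, 137.5]
force: [0.4, 0.4, -0.6]
grip_width: 0.521
```

```bash
python3 - <<'E'
from h import *
print(to(.624,.0845,.125)); 
s,c,im=snap("wrist","pics/g5.png");print(s["grip_width"],s["force"])
E
```

```text
(array([6.98, 8.48, 0.25]), array([ 0.6094, -0.1896,  0.1318]), array([179.9,   0.3, 137.5]))
0.5209787860529997 [ 0.41515074  0.35681876 -0.56712404]
```

View pics/g5.png

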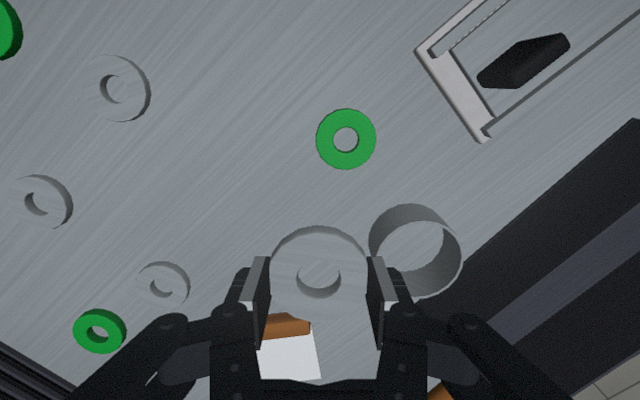

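Ring is held at (319,279). I'm carrying it to the cartridge.

Request:
drive_tool:
  moves: [0.75,0.9,0,0,0,0,-1,0.75,0.9,0,0,0,0,-1,0.75,0.9,0,0,0,0,-1,0.75,0.9,0,0,0,0,-1,0.75,0.9,0,0,0,0,-1,0.75,0.9,0,0,0,0,-1,0.75,0.9,0,0,0,0,-1,0.7,0.9,0,0,0,0,-1,0.6,0.8,0,0,0,0,-1,0.3,0.3,0,0,0,0,-1,0,0,0,0,0,0,-1]

```text
time: 18.5
tcp_pos: [0.6257, 0.0937, 0.1433]
orientation: [179.4, 0.9, 137.8]
force: [-0.2, 0.2, -0.4]
grip_width: 0.522
```

```bash
python3 - <<'E'
from h import *
print(to(.624,.0845,.0765)); 
E
```

```text
(array([-0.15, -0.35,  2.67]), array([0.6257, 0.0937, 0.1433]), array([179.4,   0.9, 137.8]))
```

Request:
drive_tool:
  moves: [-0.15,-0.35,0.6,0.1,0.15,0,-1,0,0,0.8,0,0,0,-1,0,0,0.5,0,0,0,-1,0,0,0,0,0,0,-1]

```text
time: 18.9
tcp_pos: [0.6225, 0.0781, 0.0932]
orientation: [-179.8, -0.0, 137.6]
force: [-0.2, -0.5, -0.1]
grip_width: 0.521
```

```bash
python3 - <<'E'
from h import *
print(to(.624,.0845,.078)); 
E
```

```text
(array([0.13, 0.23, 0.61]), array([0.6225, 0.0781, 0.0932]), array([-179.8,   -0. ,  137.6]))
```

Request:
drive_tool:
  moves: [0.13,0.22,0,0,0,0,-1,0,0,0.3,0,0,0,-1,0,0,0.3,0,0,0,-1,0,0,0,0,0,0,-1]

```text
time: 19.3
tcp_pos: [0.6244, 0.0824, 0.0772]
orientation: [-179.8, -0.0, 137.4]
force: [1.0, -0.0, -1.7]
grip_width: 0.521
```

```bash
python3 - <<'E'
from h import *
print(to(.624,.0845,.0765),arm.state()["force"]); 
s,c,im=snap("wrist","pics/g6.png")
E
```

```text
(array([0.07, 0.05, 0.03]), array([0.6244, 0.0824, 0.0772]), array([-179.8,   -0. ,  137.4])) [ 0.97498606 -0.03436841 -1.67584767]
```

View pics/g6.png

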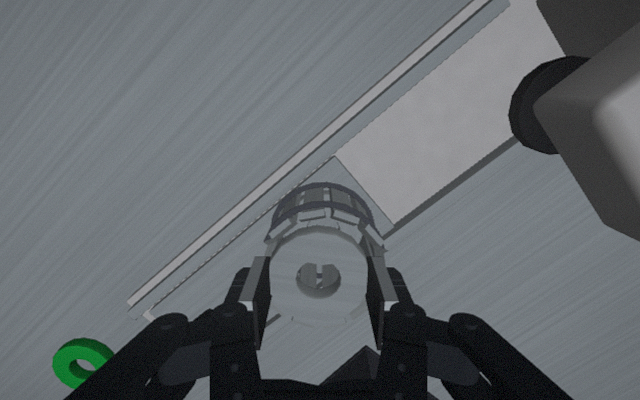

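Ring sits centred over the mouth with slight error; I'll nudge it, then release it fast.

Request:
drive_tool:
  moves: [0.07,0.05,0.06,0,0,0,-1,0.02,0.02,0.02,0,0,0,-1,0,0,0,0,0,0,-1]

```text
time: 19.65
tcp_pos: [0.6254, 0.0856, 0.0771]
orientation: [-179.9, 0.2, 137.5]
force: [0.2, 0.0, -0.3]
grip_width: 0.519
```

Request:
drive_tool:
  moves: [0,0,0,0,0,0,0.5,0,0,0,0,0,0,0.5,0,0,-0.6,0,0,0,0.5,-0.7,0,-1,0,0,0,0,-0.7,0,-0.2,0,0,0,0,0,0,0,0,0,0,-1]

```text
time: 20.25
tcp_pos: [0.652, 0.0625, 0.1274]
orientation: [180.0, 0.2, 137.6]
force: [-0.8, -0.4, -0.1]
grip_width: 0.346
```

```bash
cat >>h.py <<'E'
def cartview(fn,n,x=.624,y=.0845):
    s,c,im=snap("wrist",fn); print(s["time"],s["tcp_pos"],s["orientation"].round(1),s["force"].round(1),s["grip_width"])
    p=proj(c,(x,y,.078)).astype(int); p=np.clip(p,[75,75],[565,325]); z=.022+.01*n
    overlay(c,im,[(x,y,.078,.029,(0,255,0)),(x,y,z,.024,(0,0,255)),(x,y,z,.010,(0,0,255))],fn,(p[0]-75,p[1]-75,p[0]+75,p[1]+75))
E
python3 - <<'E'
from h import *
cartview("pics/g7.png",2)
E
```

```text
20.25 [0.6520079  0.06249048 0.12736781] [180.    0.2 137.6] [-0.8 -0.4 -0.1] 0.34561147308736856
```

View pics/g7.png

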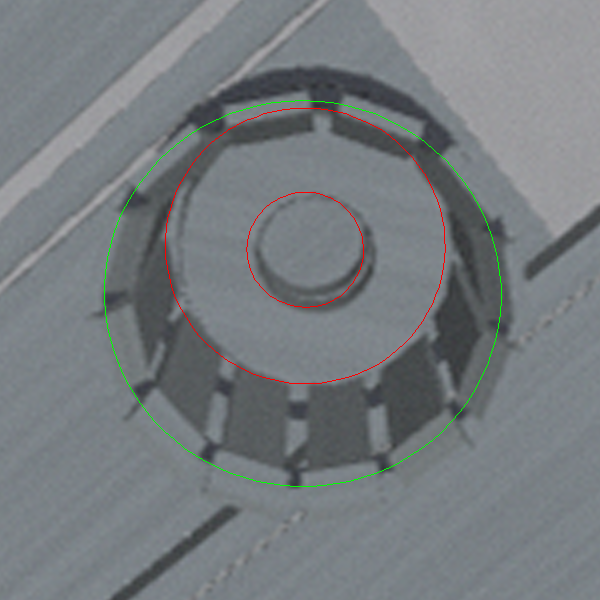

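```bash
python3 - <<'E'
from h import *
print(to(.447,-.250,.115)); 
E
```

```text
(array([ -2.41, -14.77,   0.49]), array([0.6515, 0.0633, 0.1274]), array([180. ,   0.2, 137.6]))
```

Request:
drive_tool:
  moves: [-0.16,-1,0,0,0,0,0.4,-0.16,-1,0,0,0,0,0.4,-0.16,-1,0,0,0,0,0.4,-0.16,-1,0,0,0,0,0.4,-0.16,-1,0,0,0,0,0.4,-0.16,-1,0,0,0,0,0.4,-0.16,-1,0,0,0,0,0.4,-0.16,-1,0,0,0,0,0.4,-0.16,-1,0,0,0,0,0.4,-0.16,-1,0,0,0,0,0.4,-0.16,-1,0,0,0,0,0.4,-0.16,-1,0,0,0,0,0.4,-0.16,-1,0.2,0,0,0,0.4,-0.16,-0.8,0.2,0,0,0,0.4,0,-0.4,0,0,0,0,0.4,0,0,0,0,0,0,0.4]

```text
time: 21.9
tcp_pos: [0.4362, -0.2315, 0.1142]
orientation: [179.9, -0.8, 138.1]
force: [0.1, -0.1, 0.1]
grip_width: 0.699
```

```bash
python3 - <<'E'
from h import *
a,b=nextring(.447,-.25,"pics/i1.png")
print(to(a,b,.03)); 
E
```

```text
fit (array([65.9283,  0.448 , -0.247 ]), 25.08) F [ 0.1 -0.1  0.1] g 0.6985043017100452 t 21.9
(array([-0.81, -0.18,  3.36]), array([ 0.4365, -0.231 ,  0.1142]), array([179.9,  -0.8, 138.2]))
```

View pics/i1.png

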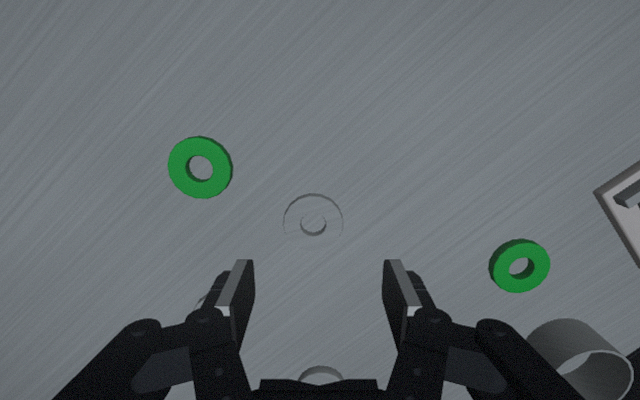

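View pics/i1o.png

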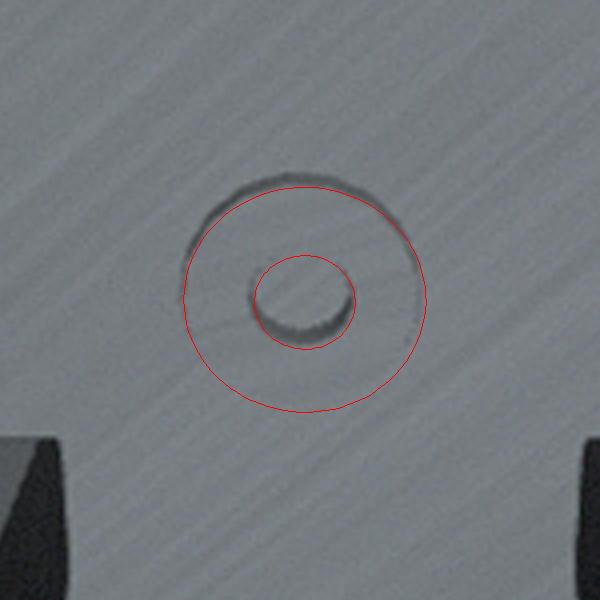

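Request:
drive_tool:
  moves: [-0.4,-0.1,0.6,0,-0.1,0,0.4,-0.4,-0.08,0.7,0,0,0,0.4,0,0,0.7,0,0,0,0.4,0,0,0.7,0,0,0,0.4,0,0,0.3,0,0,0,0.4,0,0,0,0,0,0,0.4]

```text
time: 22.55
tcp_pos: [0.454, -0.2426, 0.0393]
orientation: [179.6, 0.1, 138.5]
force: [-0.2, 0.0, 0.2]
grip_width: 0.699
```

```bash
python3 - <<'E'
from h import *
a,b=nextring(.448,-.248,"pics/i2.png",rng=.01)
print(to(a,b,.001)); 
E
```

```text
fit (array([68.8268,  0.447 , -0.2475]), 22.52) F [-0.2  0.   0.2] g 0.6993787308267855 t 22.55
(array([ 0.1 , -0.34,  1.55]), array([ 0.4543, -0.2428,  0.0399]), array([179.6,   0.2, 138.5]))
```

Request:
drive_tool:
  moves: [0.1,-0.33,0.4,0.05,0,0,0.4,0,0,0.5,0,0,0,0.4,0,0,0.2,0,0,0,0.4,0,0,0,0,0,0,0.4]

```text
time: 23.0
tcp_pos: [0.4483, -0.2484, 0.0125]
orientation: [179.9, 0.4, 138.6]
force: [0.7, -0.9, -0.2]
grip_width: 0.701
```

```bash
python3 - <<'E'
from h import *
a,b=nextring(.448,-.248,"pics/i3.png",rng=.01)
print(to(a,b,.001)); 
E
```

```text
fit (array([69.8466,  0.447 , -0.2475]), 23.15) F [ 0.7 -0.9 -0.2] g 0.7009716776603578 t 23.0
(array([ 0.07, -0.01,  0.47]), array([ 0.4484, -0.2484,  0.0127]), array([179.9,   0.4, 138.6]))
```

Request:
drive_tool:
  moves: [0.07,0,0.25,0,0.07,0,0.4,0,0,0.2,0,0,0,0.4,0,0,0,0,0,0,-1,0,0,0,0,0,0,-1,0,0,0,0,0,0,-1,0,0,0,0,0,0,-1,0,0,0,0,0,0,-1]

```text
time: 23.75
tcp_pos: [0.448, -0.248, 0.0018]
orientation: [179.9, 0.1, 138.6]
force: [-0.5, -0.4, -0.3]
grip_width: 0.518
```

```bash
python3 - <<'E'
from h import *
a,b=nextring(.448,-.248,"pics/i4.png",rng=.01)
print(to(a,b,.001)); 
E
```

```text
fit (array([74.0595,  0.4475, -0.2475]), 27.13) F [-0.5 -0.4 -0.3] g 0.5178383582207766 t 23.75
(array([0.03, 0.  , 0.03]), array([ 0.448 , -0.248 ,  0.0018]), array([1.799e+02, 1.000e-01, 1.386e+02]))
```

View pics/i4.png

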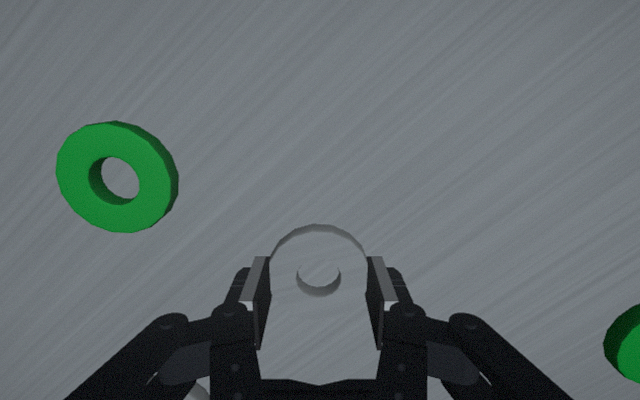

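Request:
drive_tool:
  moves: [0,0,-0.5,0,0,0,-1,0,0,-1,0,0,0,-1,0,0,-1,0,0,0,-1,0,0.3,-1,0,0,0,-1,0.2,0.6,-1,0,0,0,-1,0.3,1,-0.3,0,0,0,-1,0.3,1,0,0,0,0,-1,0.3,1,0,0,0,0,-1,0.3,1,0,0,0,0,-1,0.3,1,0,0,0,0,-1,0.3,1,0,0,0,0,-1,0.2,1,0,0,0,0,-1,0.2,1,0,0,0,0,-1,0.2,1,0,0,0,0,-1,0,0,0,0,0,0,-1]

```text
time: 25.3
tcp_pos: [0.5683, -0.0112, 0.1397]
orientation: [179.6, 0.6, 138.4]
force: [0.6, -0.3, -0.9]
grip_width: 0.52
```

```bash
python3 - <<'E'
from h import *
print(to(.624,.0845,.125)); print(arm.state()["grip_width"])
E
```

```text
(array([0.88, 4.34, 0.61]), array([ 0.5683, -0.0112,  0.1397]), array([179.6,   0.6, 138.4]))
0.5203010169931873
```

Request:
drive_tool:
  moves: [0.2,1,0,0.06,0.1,0,-1,0.2,1,0,0,0,0,-1,0.2,1,0,0,0,0,-1,0.2,0.7,0,0,0,0,-1,0.1,0.4,0,0,0,0,-1,0,0,0,0,0,0,-1,0,0,0.6,0,0,0,-1,0,0,0,0,0,0,-1]

```text
time: 26.1
tcp_pos: [0.6186, 0.0799, 0.126]
orientation: [-179.7, 0.1, 138.3]
force: [-0.6, -0.1, -1.2]
grip_width: 0.518
```

```bash
python3 - <<'E'
from h import *
print(to(.624,.0845,.095)); print(arm.state()["grip_width"])
E
```

```text
(array([-0.04,  0.29,  1.24]), array([0.6186, 0.0799, 0.126 ]), array([-1.797e+02,  1.000e-01,  1.383e+02]))
0.5181039487263591
```

Request:
drive_tool:
  moves: [-0.03,0.27,0.6,0,0,0,-1,0,0,0.6,0,0,0,-1,0,0,0,0,0,0,-1]

```text
time: 26.4
tcp_pos: [0.6219, 0.0815, 0.0934]
orientation: [-179.6, -0.0, 138.1]
force: [0.1, 0.5, -0.5]
grip_width: 0.521
```

```bash
python3 - <<'E'
from h import *
print(to(.624,.0845,.077)); print(arm.state()["grip_width"])
E
```

```text
(array([0.01, 0.15, 0.66]), array([0.6219, 0.0815, 0.0934]), array([-179.6,   -0. ,  138.1]))
0.5213809002526703
```

Request:
drive_tool:
  moves: [0.02,0.15,0.3,0,0,0,-1,0,0,0.34,0,0,0,-1,0,0,0,0,0,0,-1]

```text
time: 26.7
tcp_pos: [0.6246, 0.0836, 0.0769]
orientation: [-179.6, 0.1, 138.1]
force: [0.2, -0.7, -1.0]
grip_width: 0.517
```

```bash
python3 - <<'E'
from h import *
print(to(.624,.0850,.077)); print(arm.state()["force"])
E
```

```text
(array([ 0.05,  0.02, -0.01]), array([0.6246, 0.0836, 0.0769]), array([-1.796e+02,  1.000e-01,  1.381e+02]))
[ 0.15752501 -0.74687061 -1.03382173]
```

Request:
drive_tool:
  moves: [0.05,0.03,0,0,0,0,-1,0,0,0,0,0,0,0.5,0,0,0,0,0,0,0.5,0,0,-0.6,0,0,0,0.5,-0.7,0,-1,0,0,0,0,-0.7,0,-0.2,0,0,0,0,0,0,0,0,0,0,0]

```text
time: 27.4
tcp_pos: [0.6519, 0.0621, 0.1287]
orientation: [-179.7, 0.2, 138.2]
force: [-0.0, -0.4, -0.5]
grip_width: 0.499
```

```bash
python3 - <<'E'
from h import *
cartview("pics/i7.png",3)
E
```

```text
27.4 [0.65187638 0.06213985 0.12868817] [-179.7    0.2  138.2] [-0.  -0.4 -0.5] 0.4988100307274432
```

View pics/i7.png

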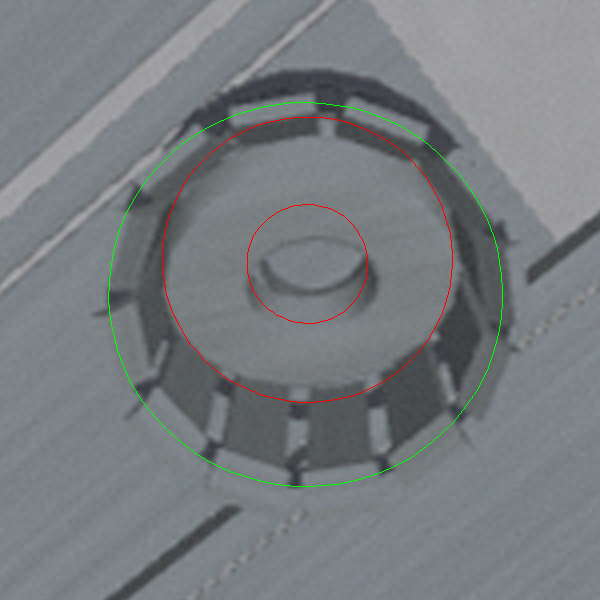

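```bash
python3 - <<'E'
from h import *
print(to(.577,-.357,.12)); 
E
```

```text
(array([ -8.98, -14.5 ,   0.44]), array([0.6514, 0.063 , 0.1287]), array([-179.8,    0.2,  138.2]))
```

Request:
drive_tool:
  moves: [-0.6,-0.97,0,0,0,0,0.4,-0.6,-0.97,0,0,0,0,0.4,-0.6,-0.97,0,0,0,0,0.4,-0.6,-0.97,0,0,0,0,0.4,-0.6,-0.97,0,0,0,0,0.4,-0.6,-0.97,0,0,0,0,0.4,-0.6,-0.97,0,0,0,0,0.4,-0.6,-0.97,0,0,0,0,0.4,-0.6,-0.97,0,0,0,0,0.4,-0.6,-0.97,0,0,0,0,0.4,-0.6,-0.97,0,0,0,0,0.4,-0.6,-0.97,0,0,0,0,0.4,-0.6,-0.97,0,0,0,0,0.4,-0.6,-0.97,0.3,0,0,0,0.4,-0.5,-0.6,0,0,0,0,0.4,0,0,0,0,0,0,0.4]

```text
time: 29.05
tcp_pos: [0.5711, -0.3475, 0.1207]
orientation: [-179.9, -0.8, 138.8]
force: [0.5, 0.3, 0.1]
grip_width: 0.702
```

```bash
python3 - <<'E'
from h import *
a,b=nextring(.577,-.357,"pics/j1.png")
print(to(a,b,.04)); 
E
```

```text
fit (array([66.7967,  0.579 , -0.358 ]), 26.39) F [0.5 0.3 0.1] g 0.701645588076225 t 29.05
(array([-0.61, -0.15,  3.2 ]), array([ 0.571 , -0.3458,  0.1203]), array([-179.9,   -0.9,  138.9]))
```

View pics/j1.png

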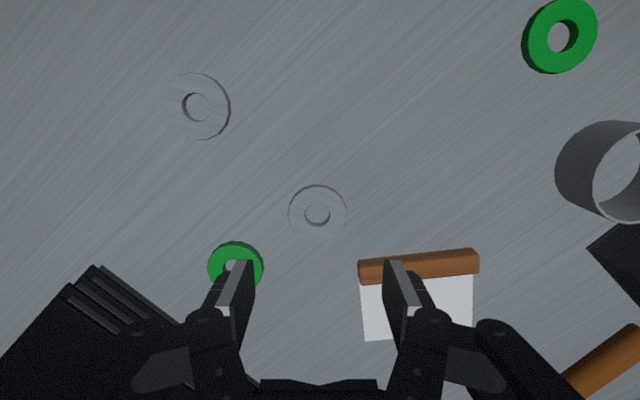

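View pics/j1o.png

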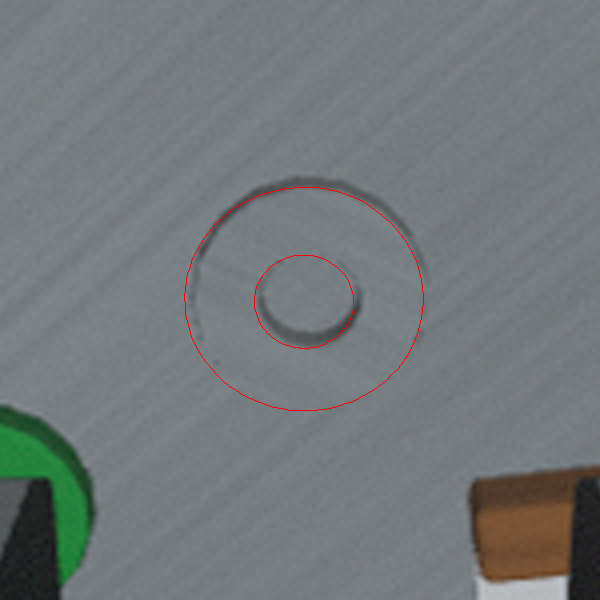

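Request:
drive_tool:
  moves: [-0.3,-0.08,0.6,0,-0.12,0,0.4,-0.3,-0.07,0.7,0,0,0,0.4,0,0,0.7,0,0,0,0.4,0,0,0.7,0,0,0,0.4,0,0,0.3,0,0,0,0.4,0,0,0,0,0,0,0.4]

```text
time: 29.7
tcp_pos: [0.582, -0.3491, 0.0428]
orientation: [179.9, -0.3, 139.3]
force: [0.1, -0.2, -0.4]
grip_width: 0.7
```

```bash
python3 - <<'E'
from h import *
a,b=nextring(.579,-.358,"pics/j2.png",rng=.01)
print(to(a,b,.001)); 
E
```

```text
fit (array([68.8847,  0.5795, -0.3575]), 22.61) F [ 0.1 -0.2 -0.4] g 0.7004204215135306 t 29.7
(array([-0.14, -0.32,  1.69]), array([ 0.5822, -0.3492,  0.0433]), array([179.9,  -0.3, 139.3]))
```

View pics/j2.png

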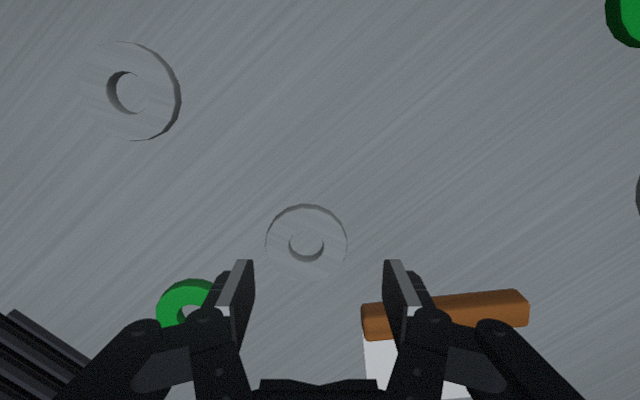

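Request:
drive_tool:
  moves: [-0.14,-0.32,0.4,0,0,0,0.4,0,0,0.5,0,0,0,0.4,0,0,0.2,0,0,0,0.4,0,0,0,0,0,0,0.4]

```text
time: 30.15
tcp_pos: [0.5805, -0.3593, 0.0156]
orientation: [179.9, -0.1, 139.3]
force: [-0.5, 0.0, -0.4]
grip_width: 0.699
```

```bash
python3 - <<'E'
from h import *
a,b=nextring(.579,-.358,"pics/j3.png",rng=.01)
print(to(a,b,.001)); 
E
```

```text
fit (array([69.3357,  0.5795, -0.3575]), 22.06) F [-0.5  0.  -0.4] g 0.6988480555103654 t 30.15
(array([0.08, 0.03, 0.6 ]), array([ 0.5805, -0.3593,  0.0159]), array([ 1.799e+02, -1.000e-01,  1.393e+02]))
```

View pics/j3.png

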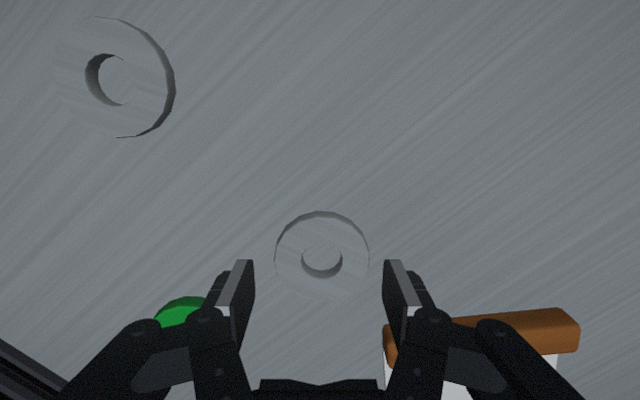

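Request:
drive_tool:
  moves: [0.08,0.03,0.3,0,0,0,0.4,0,0,0.27,0,0,0,0.4,0,0,0,0,0,0,-1,0,0,0,0,0,0,-1,0,0,0,0,0,0,-1,0,0,0,0,0,0,-1,0,0,0,0,0,0,-1]

```text
time: 30.9
tcp_pos: [0.5806, -0.358, 0.0022]
orientation: [179.9, 0.1, 139.3]
force: [-0.3, 0.6, 0.9]
grip_width: 0.525
```

```bash
python3 - <<'E'
from h import *
a,b=nextring(.58,-.358,"pics/j4.png",rng=.01)
print(to(a,b,.001)); 
E
```

```text
fit (array([73.5714,  0.5805, -0.358 ]), 26.51) F [-0.3  0.6  0.9] g 0.5251684057927395 t 30.9
(array([ 0.  , -0.  ,  0.05]), array([ 0.5806, -0.358 ,  0.0022]), array([1.799e+02, 1.000e-01, 1.393e+02]))
```

View pics/j4.png

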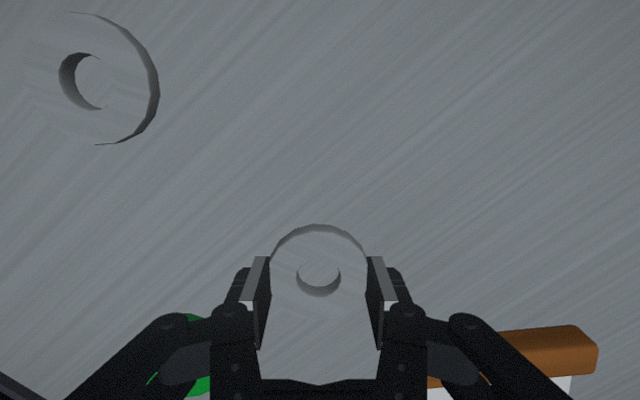

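Request:
drive_tool:
  moves: [0,0,-0.5,0,0,0,-1,0,0,-1,0,0,0,-1,0,0,-1,0,0,0,-1,0,0,-1,0,0,0,-1,0.4,0.6,-1,0,0,0,-1,0.66,0.95,-0.3,0,0,0,-1,0.66,0.95,0,0,0,0,-1,0.66,0.95,0,0,0,0,-1,0.66,0.95,0,0,0,0,-1,0.66,0.95,0,0,0,0,-1,0.66,0.95,0,0,0,0,-1,0.66,0.95,0,0,0,0,-1,0.66,0.95,0,0,0,0,-1,0.66,0.95,0,0,0,0,-1,0.66,0.95,0,0,0,0,-1,0.66,0.95,0,0,0,0,-1,0,0,0,0,0,0,-1]

```text
time: 32.65
tcp_pos: [0.6177, -0.012, 0.1402]
orientation: [179.6, 0.6, 139.1]
force: [0.2, -1.1, -0.9]
grip_width: 0.519
```

```bash
python3 - <<'E'
from h import *
print(to(.624,.0845,.125)); print(arm.state()["grip_width"])
E
```

```text
(array([2.34, 3.08, 0.61]), array([ 0.6177, -0.012 ,  0.1402]), array([179.6,   0.6, 139.1]))
0.519115272070038
```

Request:
drive_tool:
  moves: [0.7,0.9,0,0.06,0.1,0,-1,0.7,0.9,0,0,0,0,-1,0.6,0.8,0,0,0,0,-1,0.2,0.3,0,0,0,0,-1,0,0,0.5,0,0,0,-1,0,0,0.5,0,0,0,-1,0,0,0,0,0,0,-1]

```text
time: 33.35
tcp_pos: [0.6242, 0.0774, 0.1166]
orientation: [180.0, 0.3, 139.0]
force: [0.2, 0.2, -1.6]
grip_width: 0.523
```

```bash
python3 - <<'E'
from h import *
print(to(.624,.0845,.093)); print(arm.state()["grip_width"])
E
```

```text
(array([0.2 , 0.21, 0.94]), array([0.6242, 0.0774, 0.1166]), array([180. ,   0.3, 139. ]))
0.5231847012683066
```

Request:
drive_tool:
  moves: [0.2,0.2,0.4,0,0,0,-1,0,0,0.5,0,0,0,-1,0,0,0,0,0,0,-1]

```text
time: 33.65
tcp_pos: [0.6229, 0.082, 0.0906]
orientation: [-179.9, 0.2, 138.8]
force: [-1.4, -0.6, -1.3]
grip_width: 0.519
```

```bash
python3 - <<'E'
from h import *
print(to(.624,.0848,.0775)); print(arm.state()["grip_width"])
E
```

```text
(array([0.04, 0.11, 0.52]), array([0.6229, 0.082 , 0.0906]), array([-179.9,    0.2,  138.8]))
0.5190431156905682
```

Request:
drive_tool:
  moves: [0.06,0.12,0.3,0,0,0,-1,0,0,0.22,0,0,0,-1,0,0,0,0,0,0,-1]

```text
time: 33.95
tcp_pos: [0.6243, 0.085, 0.0767]
orientation: [-179.9, 0.2, 138.7]
force: [-0.4, 0.3, 0.4]
grip_width: 0.519
```

```bash
python3 - <<'E'
from h import *
print(to(.624,.0850,.077)); print(arm.state()["force"])
E
```

```text
(array([ 0.01, -0.01, -0.01]), array([0.6243, 0.085 , 0.0767]), array([-179.9,    0.2,  138.7]))
[-0.44239844  0.25296151  0.43756294]
```

Request:
drive_tool:
  moves: [0,0,0,0,0,0,0.5,0,0,0,0,0,0,0.5,0,0,-0.6,0,0,0,0.5,-0.7,0,-1,0,0,0,0,-0.7,0,-0.2,0,0,0,0,0,0,0,0,0,0,0]

```text
time: 34.55
tcp_pos: [0.6526, 0.0621, 0.1284]
orientation: [180.0, 0.4, 138.8]
force: [0.3, 0.1, 1.4]
grip_width: 0.493
```

```bash
python3 - <<'E'
from h import *
cartview("pics/j7.png",4)
print(to(.457,-.369,.12)); 
E
```

```text
34.55 [0.65257814 0.06209195 0.12835133] [180.    0.4 138.8] [0.3 0.1 1.4] 0.49305848592345275
(array([ -5.49, -18.15,   0.35]), array([0.6521, 0.0629, 0.1284]), array([179.9,   0.4, 138.9]))
```

View pics/j7.png

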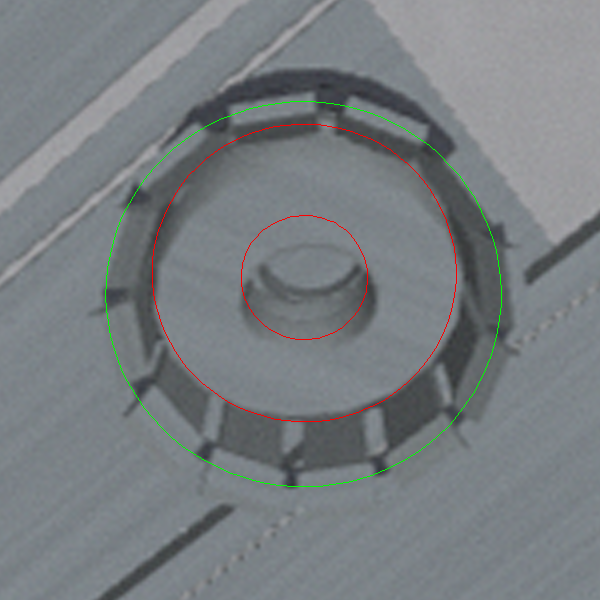

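Four rings are stacked flat. I'm going for the last one.

Request:
drive_tool:
  moves: [-0.3,-1,0,0,0.05,0,0.4,-0.3,-1,0,0,0,0,0.4,-0.3,-1,0,0,0,0,0.4,-0.3,-1,0,0,0,0,0.4,-0.3,-1,0,0,0,0,0.4,-0.3,-1,0,0,0,0,0.4,-0.3,-1,0,0,0,0,0.4,-0.3,-1,0,0,0,0,0.4,-0.3,-1,0,0,0,0,0.4,-0.3,-1,0,0,0,0,0.4,-0.3,-1,0,0,0,0,0.4,-0.3,-1,0,0,0,0,0.4,-0.3,-1,0,0,0,0,0.4,-0.3,-1,0,0,0,0,0.4,-0.3,-1,0,0,0,0,0.4,-0.3,-1,0,0,0,0,0.4,-0.3,-1,0,0,0,0,0.4,-0.3,-1,0,0,0,0,0.4,-0.2,-0.5,0,0,0,0,0.4,0,0,0,0,0,0,0.4]

```text
time: 36.6
tcp_pos: [0.4377, -0.3735, 0.1255]
orientation: [179.6, -1.0, 139.6]
force: [0.2, 0.2, -0.1]
grip_width: 0.7
```

```bash
python3 - <<'E'
from h import *
a,b=nextring(.457,-.369,"pics/k1.png")
print(to(a,b,.04)); 
E
```

```text
fit (array([64.4339,  0.4595, -0.368 ]), 25.05) F [ 0.2  0.2 -0.1] g 0.69991213521128 t 36.6
(array([-0.6 ,  0.68,  3.41]), array([ 0.4379, -0.3725,  0.1254]), array([179.6,  -1. , 139.6]))
```

View pics/k1.png

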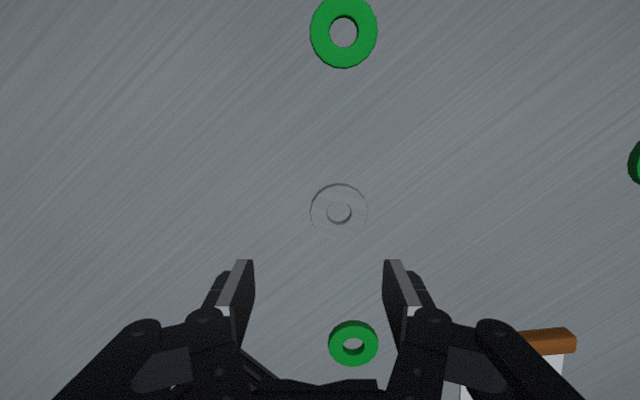

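View pics/k1o.png

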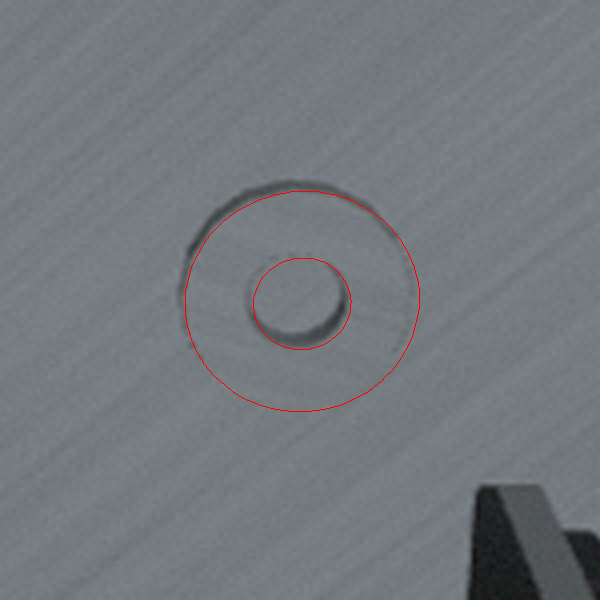

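Request:
drive_tool:
  moves: [-0.3,0.35,0.6,0.06,-0.15,0,0.4,-0.3,0.3,0.7,0,0,0,0.4,0,0,0.7,0,0,0,0.4,0,0,0.7,0,0,0,0.4,0,0,0.4,0,0,0,0.4,0,0,0,0,0,0,0.4]

```text
time: 37.25
tcp_pos: [0.4646, -0.3604, 0.0462]
orientation: [179.8, -0.1, 140.0]
force: [0.2, -0.6, -0.5]
grip_width: 0.703
```

```bash
python3 - <<'E'
from h import *
a,b=nextring(.459,-.368,"pics/k2.png",rng=.01)
print(to(a,b,.001)); 
E
```

```text
fit (array([68.5511,  0.4585, -0.369 ]), 21.2) F [ 0.2 -0.6 -0.5] g 0.7033033383982602 t 37.25
(array([-0.02, -0.43,  1.84]), array([ 0.4649, -0.3607,  0.0469]), array([ 1.798e+02, -1.000e-01,  1.400e+02]))
```

Request:
drive_tool:
  moves: [0,-0.42,0.4,0,0,0,0.4,0,0,0.6,0,0,0,0.4,0,0,0.3,0,0,0,0.4,0,0,0,0,0,0,0.4]

```text
time: 37.7
tcp_pos: [0.4591, -0.3706, 0.0144]
orientation: [179.8, 0.2, 140.0]
force: [0.2, -0.2, 0.1]
grip_width: 0.7
```

```bash
python3 - <<'E'
from h import *
a,b=nextring(.459,-.368,"pics/k3.png",rng=.01)
print(to(a,b,.001)); 
E
```

```text
fit (array([69.5973,  0.4585, -0.369 ]), 21.87) F [ 0.2 -0.2  0.1] g 0.7000236724894509 t 37.7
(array([0.07, 0.03, 0.55]), array([ 0.4593, -0.3707,  0.0148]), array([179.8,   0.2, 140. ]))
```

View pics/k3.png

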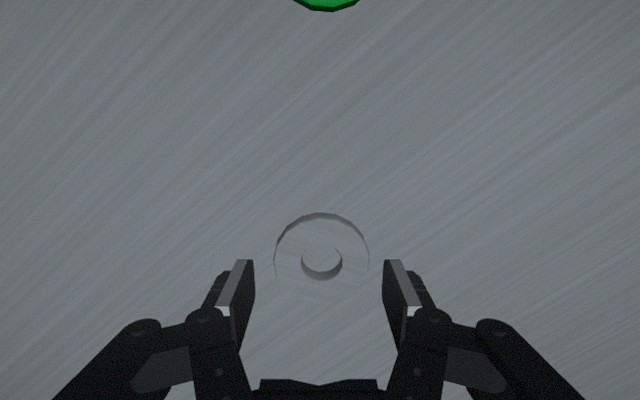

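Request:
drive_tool:
  moves: [0.07,0.03,0.28,0,0,0,0.4,0,0,0.25,0,0,0,0.4,0,0,0,0,0,0,-1,0,0,0,0,0,0,-1,0,0,0,0,0,0,-1,0,0,0,0,0,0,-1,0,0,0,0,0,0,-1]

```text
time: 38.45
tcp_pos: [0.4593, -0.3698, 0.0017]
orientation: [179.8, 0.4, 140.0]
force: [-0.5, 0.5, 0.3]
grip_width: 0.518
```

Request:
drive_tool:
  moves: [0,0,-0.5,0,0,0,-1,0,0,-1,0,0,0,-1,0,0,-1,0,0,0,-1,0,0,-1,0,0,0,-1,0.2,0.7,-1,0,0,0,-1,0.36,1,-0.3,0,0,0,-1,0.36,1,0,0,0,0,-1,0.36,1,0,0,0,0,-1,0.36,1,0,0,0,0,-1,0.36,1,0,0,0,0,-1,0.36,1,0,0,0,0,-1,0.36,1,0,0,0,0,-1,0.36,1,0,0,0,0,-1,0.36,1,0,0,0,0,-1,0.36,1,0,0,0,0,-1,0.36,1,0,0,0,0,-1,0.36,1,0,0,0,0,-1,0.36,1,0,0,0,0,-1,0,0,0,0,0,0,-1]

```text
time: 40.35
tcp_pos: [0.5913, -0.0164, 0.1431]
orientation: [179.5, 1.1, 139.8]
force: [-0.7, -1.8, -0.5]
grip_width: 0.522
```

```bash
python3 - <<'E'
from h import *
print(to(.624,.0845,.125)); print(arm.state()["grip_width"])
s,c,im=snap("wrist","pics/k4.png")
E
```

```text
(array([1.62, 3.92, 0.72]), array([ 0.5913, -0.0164,  0.1431]), array([179.5,   1.1, 139.8]))
0.5220634651828904
```

View pics/k4.png

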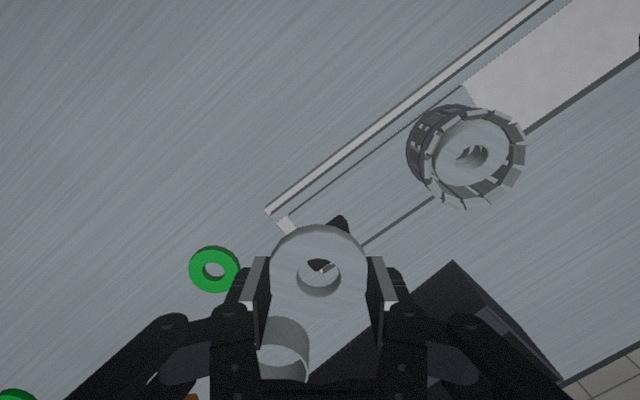

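Request:
drive_tool:
  moves: [0.4,1,0,0.08,0.18,0,-1,0.4,1,0,0,0,0,-1,0.4,0.9,0,0,0,0,-1,0.3,0.6,0,0,0,0,-1,0.1,0.3,0,0,0,0,-1,0,0,0.5,0,0,0,-1,0,0,0.5,0,0,0,-1,0,0,0,0,0,0,-1]

```text
time: 41.2
tcp_pos: [0.6211, 0.0759, 0.1176]
orientation: [-179.6, 0.2, 139.4]
force: [-0.8, 0.7, 0.3]
grip_width: 0.516
```

```bash
python3 - <<'E'
from h import *
print(to(.624,.0845,.093)); print(arm.state()["grip_width"])
E
```

```text
(array([0.14, 0.34, 0.98]), array([0.6211, 0.0759, 0.1176]), array([-179.6,    0.2,  139.4]))
0.5158044862987814
```

Request:
drive_tool:
  moves: [0.14,0.34,0.4,0,0,0,-1,0,0,0.5,0,0,0,-1,0,0,0,0,0,0,-1]

```text
time: 41.5
tcp_pos: [0.6229, 0.0831, 0.0916]
orientation: [-179.5, 0.1, 139.3]
force: [-0.9, 0.6, -1.2]
grip_width: 0.523
```

```bash
python3 - <<'E'
from h import *
print(to(.624,.0848,.0775)); print(arm.state()["grip_width"])
E
```

```text
(array([0.01, 0.09, 0.56]), array([0.6229, 0.0831, 0.0916]), array([-1.795e+02,  1.000e-01,  1.393e+02]))
0.5231159101661547
```

Request:
drive_tool:
  moves: [0.03,0.1,0.3,0,0,0,-1,0,0,0.25,0,0,0,-1,0,0,0,0,0,0,-1]

```text
time: 41.8
tcp_pos: [0.6246, 0.0854, 0.0768]
orientation: [-179.6, 0.1, 139.2]
force: [-0.3, 0.1, 0.8]
grip_width: 0.52
```

```bash
python3 - <<'E'
from h import *
print(to(.624,.0850,.077)); print(arm.state()["force"])
E
```

```text
(array([ 0.01, -0.03, -0.01]), array([0.6246, 0.0854, 0.0768]), array([-1.796e+02,  1.000e-01,  1.392e+02]))
[-0.32272384  0.06432839  0.77104503]
```

Request:
drive_tool:
  moves: [0,0,0,0,0,0,0.5,0,0,0,0,0,0,0.5,0,0,-0.6,0,0,0,0.5,-0.7,0,-1,0,0,0,0,-0.7,0,-0.2,0,0,0,0,0,0,0,0,0,0,0]

```text
time: 42.4
tcp_pos: [0.6529, 0.0628, 0.1284]
orientation: [-179.7, 0.3, 139.3]
force: [-0.5, 0.0, -0.2]
grip_width: 0.501
```

```bash
python3 - <<'E'
from h import *
cartview("pics/k7.png",5)
E
```

```text
42.4 [0.65291802 0.06275097 0.12836334] [-179.7    0.3  139.3] [-0.5  0.  -0.2] 0.5012060417100058
```

View pics/k7.png

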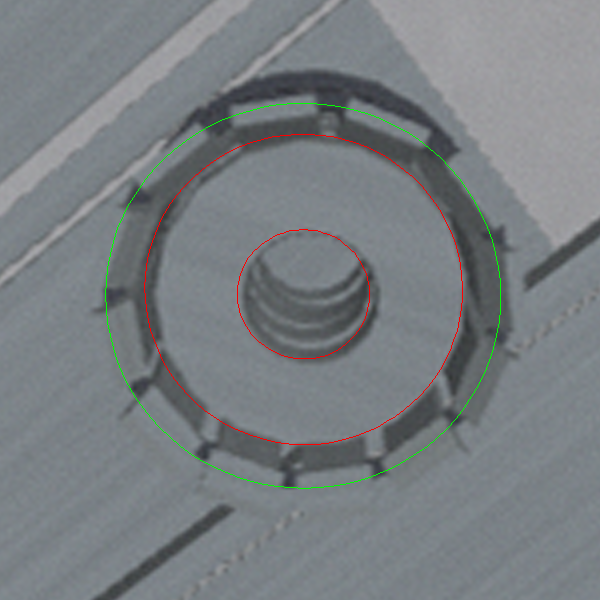

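Request:
drive_tool:
  moves: [0,-0.5,0,0,0,-1,-1,0,-0.5,0,0,0,-1,-1,0,-0.5,0,0,0,-1,-1,0,-0.5,0,0,0,-1,-1,0,-0.5,0,0,0,-1,-1,0,-0.5,0,0,0,-1,-1,0,-0.5,0,0,0,-0.8,-1,0,0,0,0,0,0,-1]

```text
time: 43.25
tcp_pos: [0.6123, -0.0114, 0.129]
orientation: [-179.8, -0.4, -177.9]
force: [-0.6, 0.3, -0.7]
grip_width: -0.003
```

```bash
python3 - <<'E'
from h import *
s,c,im=snap("wrist","pics/l1.png"); print(s["tcp_pos"],s["orientation"],s["time"])
for z in (.02,.066,): print(proj(c,(.622,-.03,z)))
E
```

```text
[ 0.61230085 -0.01141216  0.12901556] [-179.841667     -0.41552404 -177.93164735] 43.25
[294.83868953 210.6701681 ]
[290.16714759 234.3343332 ]
```

View pics/l1.png

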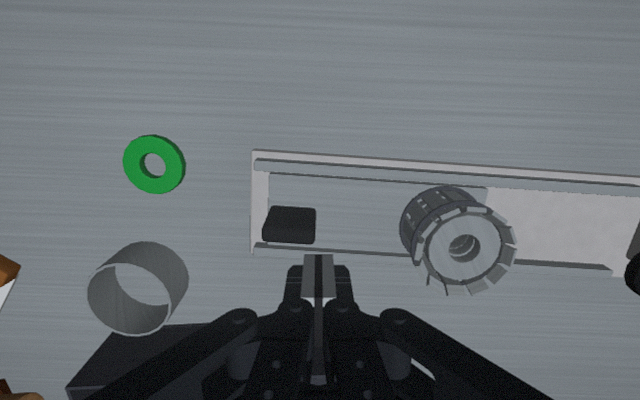

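```bash
python3 - <<'E'
from h import *
c=arm.get_calibration("wrist")
for u,v in [(266,243),(316,243),(266,233),(316,233),(270,206),(316,207)]: print(u,v,pix2z(c,u,v,.066).round(4),pix2z(c,u,v,.02).round(4))
im=cv2.imread("pics/l1.png");cv2.imwrite("pics/l2.png",cv2.resize(im[140:270,240:360],None,fx=4.5,fy=4.5,interpolation=cv2.INTER_CUBIC)*2)
print(to(.622,-.085,.129))
E
```

```text
266 243 [ 0.6289 -0.0453  0.066 ] [ 0.6511 -0.0524  0.02  ]
316 243 [ 0.6276 -0.0116  0.066 ] [ 0.6496 -0.0112  0.02  ]
266 233 [ 0.6215 -0.0452  0.066 ] [ 0.6421 -0.0523  0.02  ]
316 233 [ 0.6203 -0.0119  0.066 ] [ 0.6406 -0.0115  0.02  ]
270 206 [ 0.6023 -0.0424  0.066 ] [ 0.6187 -0.0488  0.02  ]
316 207 [ 0.6019 -0.0125  0.066 ] [ 0.6182 -0.0123  0.02  ]
(array([-0.28, -2.99,  0.  ]), array([ 0.6122, -0.0105,  0.129 ]), array([-179.9,   -0.4, -178. ]))
```

View pics/l2.png

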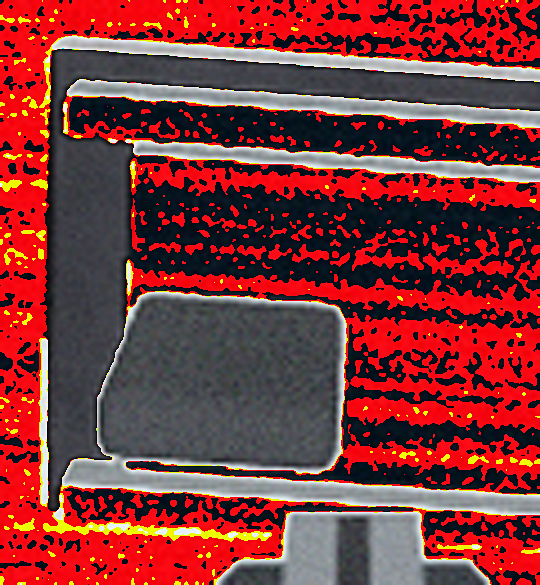

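Request:
drive_tool:
  moves: [-0.25,-0.9,0,0,-0.07,-0.3,-1,-0.05,-0.9,0,0,0,0,-1,0,-0.9,0,0,0,0,-1,0,-0.3,0,0,0,0,-1,0,0,0,0,0,0,-1]

```text
time: 43.8
tcp_pos: [0.6229, -0.0802, 0.1285]
orientation: [179.9, -0.1, -176.3]
force: [0.0, 0.6, 0.2]
grip_width: -0.004
```

```bash
python3 - <<'E'
from h import *
print(to(.623,-.08,.043))
E
```

```text
(array([-0.01, -0.  ,  3.42]), array([ 0.6229, -0.0802,  0.1285]), array([ 1.799e+02, -1.000e-01, -1.763e+02]))
```

Request:
drive_tool:
  moves: [0,0,1,0,0,0.4,-1,0,0,1,0,0,0.3,-1,0,0,0.9,0,0,0,-1,0,0,0.3,0,0,0,-1,0,0,0,0,0,0,-1]

```text
time: 44.3
tcp_pos: [0.6239, -0.073, 0.048]
orientation: [179.7, 0.0, 179.4]
force: [-0.1, -0.2, -0.5]
grip_width: -0.0
```

Request:
drive_tool:
  moves: [0,0.4,0,0,0,0,-1,0,0.4,0,0,0,0,-1,0,0.3,0,0,0,0,-1,0,0.3,0,0,0,0,-1]

```text
time: 44.7
tcp_pos: [0.6258, -0.0364, 0.0511]
orientation: [179.9, 0.3, 179.4]
force: [-0.7, -2.3, -1.6]
grip_width: 0.003
```

Request:
drive_tool:
  moves: [0,0.5,0.2,0,0,0,-1,0,0.5,0.1,0,0,0,-1,0,0.5,0,0,0,0,-1,0,0.5,0,0,0,0,-1,0,0.5,0,0,0,0,-1,0,0.4,0,0,0,0,-1]

```text
time: 45.3
tcp_pos: [0.6301, 0.0419, 0.0462]
orientation: [180.0, 0.7, 179.4]
force: [2.7, -2.5, -0.2]
grip_width: 0.004
```

```bash
python3 - <<'E'
from h import *
s,c,im=snap("wrist","pics/l3.png"); print(s["tcp_pos"],s["orientation"],s["time"],s["force"])
E
```

```text
[0.63012335 0.04189398 0.04624733] [179.9717464    0.735519   179.36281256] 45.3 [ 2.70139358 -2.50567125 -0.20831811]
```

View pics/l3.png

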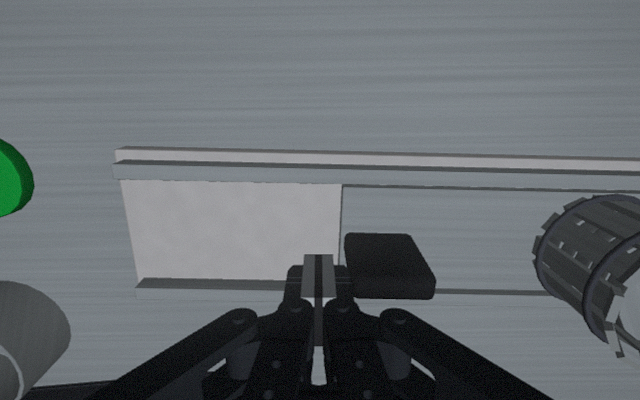

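Request:
drive_tool:
  moves: [0.1,0.4,0,0,0.1,0,-1,0.05,0.4,0,0,0,0,-1,0,0.3,0,0,0,0,-1]

```text
time: 45.65
tcp_pos: [0.6279, 0.0559, 0.0468]
orientation: [-178.3, 0.2, 179.7]
force: [-2.7, -25.1, 2.3]
grip_width: 0.001
```

Request:
drive_tool:
  moves: [0.05,0.2,0,0,0,0,-1,0,0.2,0,0,0,0,-1]

```text
time: 45.85
tcp_pos: [0.6279, 0.0553, 0.0471]
orientation: [-177.3, 0.2, 179.7]
force: [-1.6, -14.0, 0.8]
grip_width: 0.004
```

Request:
drive_tool:
  moves: [0,-0.4,0,-0.3,0,0,-1,0,-0.6,0,0,0,0,-1,0,-0.6,-0.5,0,0,0,-1,0,-0.5,-1,0,0,0,-1,0,0,-1,0,0,0,-1,0,0,0,0,0,0,-1]

```text
time: 46.45
tcp_pos: [0.6247, 0.0016, 0.1128]
orientation: [-179.3, -0.2, 179.5]
force: [1.1, 0.3, 1.3]
grip_width: 0.0
```

```bash
python3 - <<'E'
from h import *
s,c,im=snap("wrist","pics/m1.png"); print(s["tcp_pos"],s["orientation"],s["time"],s["force"])
s,c,im=snap("top","pics/m2.png"); cv2.imwrite("pics/m2.png",cv2.resize(im[130:260,160:340],None,fx=4.4,fy=4.4,interpolation=cv2.INTER_CUBIC))
s,c,im=snap("scene","pics/m3.png"); cv2.imwrite("pics/m3.png",cv2.resize(im[130:260,290:440],None,fx=4.4,fy=4.4,interpolation=cv2.INTER_CUBIC))
E
```

```text
[0.62474205 0.00159705 0.11280592] [-179.27664162   -0.20937904  179.54412477] 46.45 [1.14288933 0.28172045 1.3140221 ]
```

View pics/m1.png

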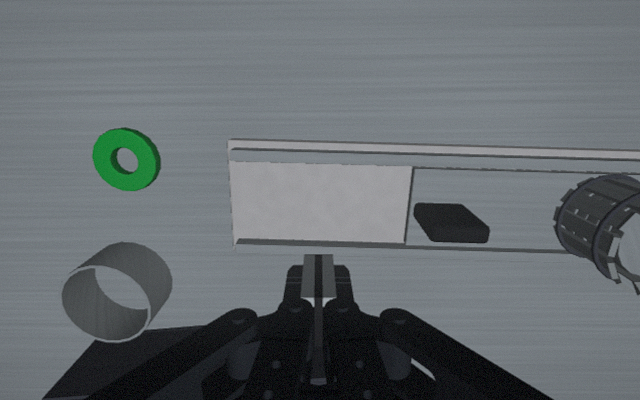

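View pics/m2.png

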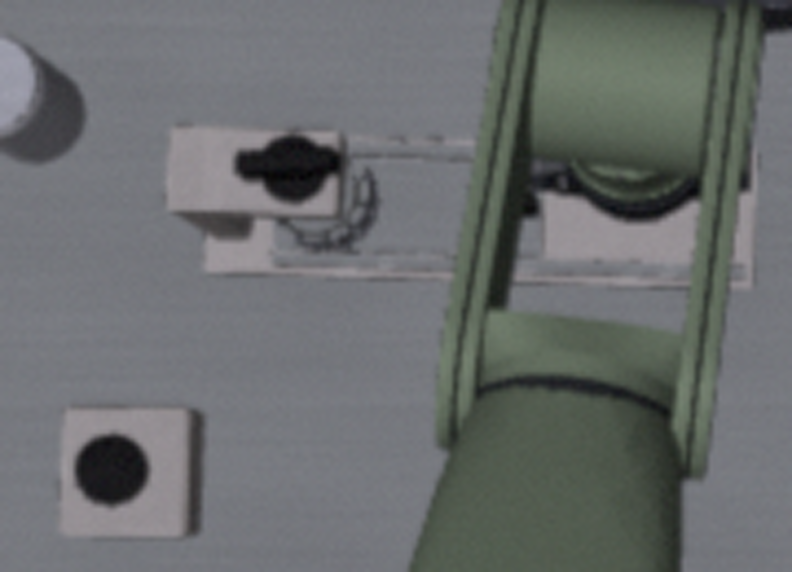

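View pics/m3.png

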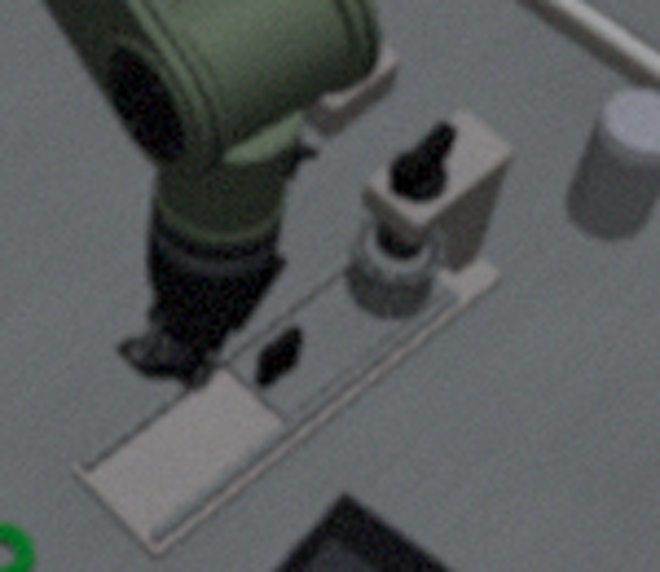

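```bash
python3 - <<'E'
from h import *
c=arm.get_calibration("top")
print(pix2z(c,226.6,168,.16),pix2z(c,234.3,176,.078),pix2z(c,277.05,176.6,.078))
cw=arm.get_calibration("wrist"); 
for u,v in[(414,205),(488,240),(453,240)]: print(pix2z(cw,u,v,.066))
E
```

```text
[0.62973091 0.19933267 0.16      ] [0.62142106 0.19254487 0.078     ] [0.61958926 0.07841335 0.078     ]
[0.60207021 0.05761781 0.066     ]
[0.62433115 0.10360208 0.066     ]
[0.62430782 0.08274924 0.066     ]
```

Request:
drive_tool:
  moves: [0.6,0,-0.8,0,0,0,-1,0.7,0.6,-0.8,0,0,0,-1,0.7,1,-0.3,0,0,0,-1,0.6,1,0,0,0,0,-1,0,1,0,0,0,0,-1,0,1,0,0,0,0,-1,0,0.7,0,0,0,0,-1,0,0,0,0,0,0,-1]

```text
time: 47.4
tcp_pos: [0.5448, 0.1424, 0.1428]
orientation: [-179.4, -2.2, 179.7]
force: [0.1, -1.5, 1.1]
grip_width: -0.001
```

```bash
python3 - <<'E'
from h import *
s,c,im=snap("wrist","pics/m4.png"); print(s["tcp_pos"],s["orientation"],s["time"],s["force"])
E
```

```text
[0.54476596 0.14241354 0.14275251] [-179.41871575   -2.24948886  179.65752345] 47.4 [ 0.14696744 -1.48760293  1.06293588]
```

View pics/m4.png

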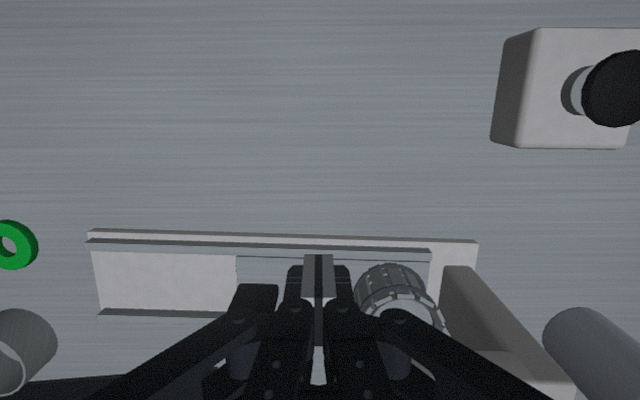

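Request:
drive_tool:
  moves: [0,0,0,0,-1,0,-1,0,0,0,0,-1,0,-1,0,0,0,0,-1,0,-1,0,0,0,0,-1,0,-1,0,0,0,0,-1,0,-1,0,0,0,0,-1,0,-1,0,0,0,0,0,0,-1]

```text
time: 48.15
tcp_pos: [0.5405, 0.1342, 0.1346]
orientation: [-178.8, 34.3, -179.9]
force: [-0.5, -0.4, -0.9]
grip_width: 0.001
```

```bash
python3 - <<'E'
from h import *
s,c,im=snap("wrist","pics/m5.png"); print(s["tcp_pos"],s["orientation"],s["time"],s["force"])
print(-np.array(c["R"]).T@c["t"])
E
```

```text
[0.54054342 0.13424462 0.13463537] [-178.7950859    34.2703764  -179.86674932] 48.15 [-0.45974102 -0.35595325 -0.93930147]
[0.39036014 0.13669344 0.20556632]
```

View pics/m5.png

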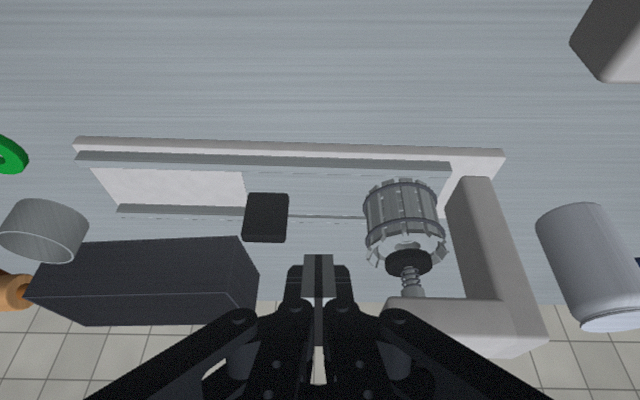

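```bash
python3 - <<'E'
from h import *
im=cv2.imread("pics/m5.png"); cv2.imwrite("pics/m6.png",cv2.resize(im[165:305,335:475],None,fx=4.2,fy=4.2,interpolation=cv2.INTER_CUBIC))
E
```

```text
(no output)
```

View pics/m6.png

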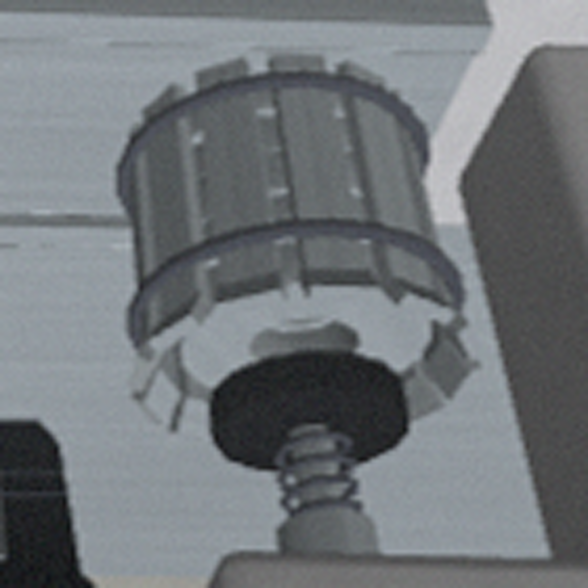

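```bash
python3 - <<'E'
from h import *
c=arm.get_calibration("wrist"); im=cv2.imread("pics/m5.png")
a=np.linspace(0,2*np.pi,360)
def ext(x,y,z,r):
    uv=projm(c,np.stack([x+r*np.cos(a),y+r*np.sin(a),0*a+z],1)); uv=(uv-[335,165])*4.2; return uv[:,0].min().round(0),uv[:,0].max().round(0),uv[:,1].min().round(0),uv[:,1].max().round(0)
for y in (.197,.2,.203,.206): print(y,"rim",ext(.627,y,.078,.0325),"foot",ext(.627,y,.082,.018),"foot+8",ext(.627,y,.090,.018))
overlay(c,im,[(.627,.2,.078,.0325,(0,255,0)),(.627,.2,.078,.029,(0,255,0)),(.627,.2,.022,.0285,(0,255,255)),(.627,.2,.082,.018,(0,0,255)),(.627,.2,.092,.018,(255,0,255)),(.627,.2,.072,.010,(255,0,0))],"pics/m7.png",(335,165,475,305))
E
```

```text
0.197 rim (np.float64(99.0), np.float64(457.0), np.float64(257.0), np.float64(428.0)) foot (np.float64(179.0), np.float64(378.0), np.float64(321.0), np.float64(414.0)) foot+8 (np.float64(183.0), np.float64(386.0), np.float64(362.0), np.float64(452.0))
0.2 rim (np.float64(115.0), np.float64(474.0), np.float64(257.0), np.float64(428.0)) foot (np.float64(195.0), np.float64(395.0), np.float64(321.0), np.float64(414.0)) foot+8 (np.float64(199.0), np.float64(403.0), np.float64(362.0), np.float64(452.0))
0.203 rim (np.float64(131.0), np.float64(491.0), np.float64(257.0), np.float64(428.0)) foot (np.float64(211.0), np.float64(412.0), np.float64(321.0), np.float64(414.0)) foot+8 (np.float64(216.0), np.float64(420.0), np.float64(362.0), np.float64(452.0))
0.206 rim (np.float64(147.0), np.float64(508.0), np.float64(257.0), np.float64(428.0)) foot (np.float64(227.0), np.float64(428.0), np.float64(321.0), np.float64(414.0)) foot+8 (np.float64(232.0), np.float64(437.0), np.float64(362.0), np.float64(452.0))
```

View pics/m7.png

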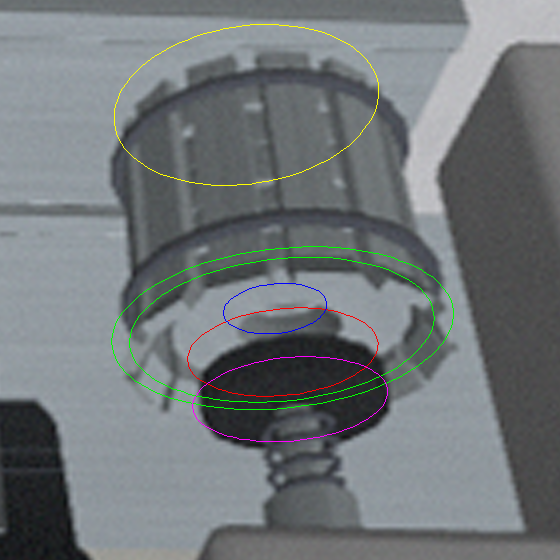

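Request:
drive_tool:
  moves: [0.3,0,-0.8,0,1,0,-1,0.3,0,-0.8,0,1,0,-1,0.2,0,-0.9,0,1,0,-1,0,0,-1,0,1,0,-1,0,0,-1,-0.1,1,0.5,-1,0,0,-0.5,-0.1,0.7,1,-1,0,0,0,0,0,1,-1,0,0,0,0,0,1,-1,0,0,0,0,0,1,-1,0,0,0,0,0,1,-1,0,0,0,0,0,1,0,0,0,0,0,0,1,0,0,0,0,0,0,1,0,0,0,0,0,0,1,0,0,0,0,0,0,1,0,0,0,0,0,0,1,0,0,0,0,0,0,1,0,0,0,0,0,0,1,0,0,0,0,0,0,1,0,0,0,0,0,0,0,0]

```text
time: 50.2
tcp_pos: [0.513, 0.1325, 0.2752]
orientation: [-179.2, -2.6, 89.6]
force: [-0.1, -0.9, -0.3]
grip_width: 0.495
```

```bash
python3 - <<'E'
from h import *
s=arm.state(); print(s["orientation"],s["joints"]); print(to(.627,.18,.24))
E
```

```text
[-179.21956807   -2.55405256   89.55375715] [ 3.53887952  4.58805855 91.36478161  2.6133011  84.65442009  3.71042973]
(array([1.87, 4.56, 1.43]), array([0.513 , 0.1325, 0.2752]), array([-179.2,   -2.6,   89.6]))
```

Request:
drive_tool:
  moves: [0.35,0.9,0.2,-0.06,-0.2,-0.3,0.1,0.35,0.9,0.2,-0.06,-0.2,-0.2,0.1,0.35,0.9,0.2,0,0,0,0.1,0.35,0.9,0.2,0,0,0,0.1,0.35,0.9,0.2,0,0,0,0.1,0,0.2,0,0,0,0,0.1,0,0,0,0,0,0,0.1]

```text
time: 50.9
tcp_pos: [0.6395, 0.1809, 0.2551]
orientation: [179.8, -0.4, 93.7]
force: [0.2, 0.8, 0.3]
grip_width: 0.552
```

```bash
python3 - <<'E'
from h import *
s,c,im=snap("wrist","pics/n1.png"); print(s["tcp_pos"],s["orientation"],s["time"],s["force"])
print(proj(c,(.629,.2,.188)))
E
```

```text
[0.63950311 0.18093864 0.25508949] [179.81828497  -0.40923263  93.71750477] 50.9 [0.15626593 0.75145642 0.31430938]
[304.20659662 190.43654021]
```

View pics/n1.png

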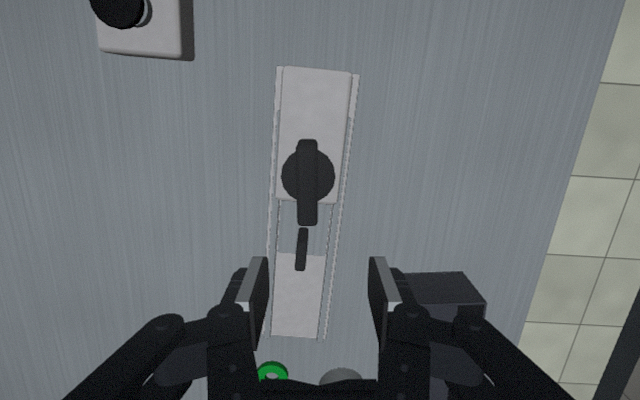

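```bash
python3 - <<'E'
from h import *
c=arm.get_calibration("wrist")
for u,v in [(307,182),(307,140),(307,224)]: print(pix2z(c,u,v,.188).round(4))
print(pix2z(c,308,175,.155).round(4))
im=cv2.imread("pics/n1.png"); cv2.imwrite("pics/n2.png",cv2.resize(im[120:245,245:370],None,fx=4.5,fy=4.5,interpolation=cv2.INTER_CUBIC))
E
```

```text
[0.6301 0.2057 0.188 ]
[0.6286 0.2327 0.188 ]
[0.6317 0.1765 0.188 ]
[0.6301 0.2021 0.155 ]
```

View pics/n2.png

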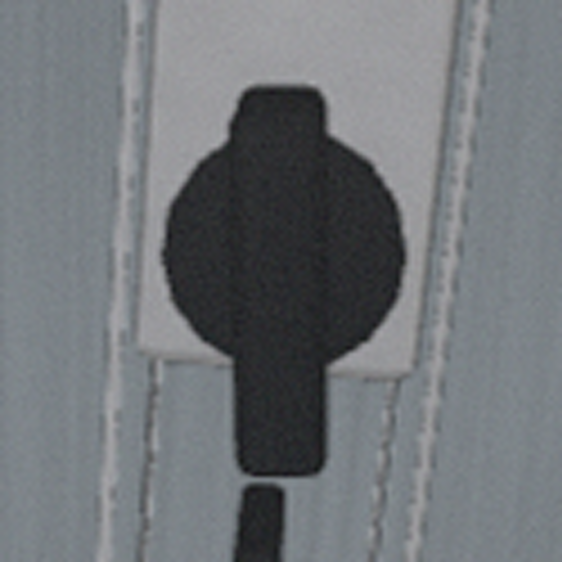

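```bash
python3 - <<'E'
from h import *
print(to(.630,.203,.164))
E
```

```text
(array([ 0.88, -0.32,  3.65]), array([0.6391, 0.1808, 0.255 ]), array([179.8,  -0.4,  93.7]))
```

Request:
drive_tool:
  moves: [0.45,-0.16,0,0,-0.07,0,0.1,0.43,-0.16,0.5,0,0,0,0.1,0,0,0.6,0,0,0,0.1,0,0,0.6,0,0,0,0.1,0,0,0.5,0,0,0,0.1,0,0,0,0,0,0,0.1]

```text
time: 51.55
tcp_pos: [0.6253, 0.2036, 0.1959]
orientation: [180.0, 0.0, 93.8]
force: [-0.9, -1.0, -0.6]
grip_width: 0.551
```

```bash
python3 - <<'E'
from h import *
print(to(.630,.203,.165))
E
```

```text
(array([-0.04,  0.18,  1.24]), array([0.6253, 0.2036, 0.1959]), array([180. ,   0. ,  93.8]))
```

Request:
drive_tool:
  moves: [-0.04,0.18,0.4,0,0,0,0.1,0,0,0.5,0,0,0,0.1,0,0,0.2,0,0,0,0.1,0,0,0,0,0,0,0.1]

```text
time: 51.95
tcp_pos: [0.6305, 0.202, 0.1652]
orientation: [-180.0, 0.0, 93.8]
force: [0.5, 0.5, 0.8]
grip_width: 0.548
```

```bash
python3 - <<'E'
from h import *
print(to(.630,.203,.165),arm.state()["force"])
s,c,im=snap("wrist","pics/n3.png")
E
```

```text
(array([ 0.04, -0.02,  0.01]), array([0.6305, 0.202 , 0.1652]), array([-180. ,    0. ,   93.8])) [0.47581031 0.54326606 0.7878201 ]
```

View pics/n3.png

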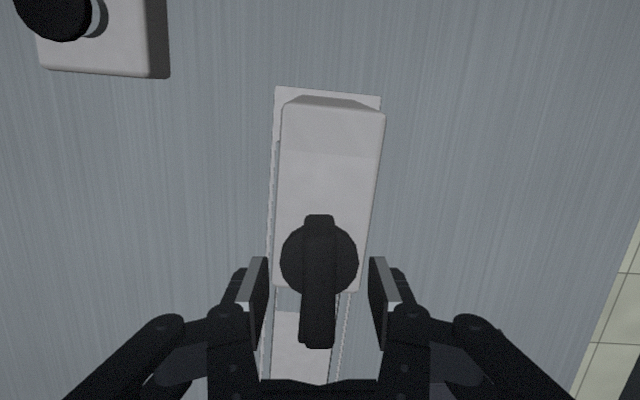

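Request:
drive_tool:
  moves: [0,0,0,0,0,0,-1,0,0,0,0,0,0,-1,0,0,0,0,0,0,-1,0,0,0,0,0,0,-1,0,0,0,0,0,0,-1,0,0,0,0,0,0,-1]

```text
time: 52.6
tcp_pos: [0.631, 0.202, 0.1669]
orientation: [179.9, 0.0, 93.8]
force: [-0.5, -0.7, -1.3]
grip_width: 0.145
```

```bash
python3 - <<'E'
from h import *
s=arm.state(); print(s["tcp_pos"],s["orientation"],s["joints"].round(1),s["force"],s["wrist_torque"],s["grip_width"])
E
```

```text
[0.63097704 0.2020173  0.16690427] [1.79922629e+02 4.40241385e-02 9.37611246e+01] [10.3 25.3 78.6 -0.1 76.   6.6] [-0.50075094 -0.7289677  -1.25322995] [0.0172848  0.0517095  0.00626441] 0.14522733664715223
```

Request:
drive_tool:
  moves: [0,0,0,0,0,1,-1,0,0,0,0,0,1,-1,0,0,0,0,0,1,-1,0,0,0,0,0,1,-1]

```text
time: 53.0
tcp_pos: [0.6308, 0.202, 0.1669]
orientation: [179.9, 0.0, 69.0]
force: [-0.1, -0.0, -0.9]
grip_width: 0.151
```

```bash
python3 - <<'E'
from h import *
s=arm.state(); print(s["tcp_pos"],s["orientation"],s["joints"].round(1),s["force"],s["wrist_torque"],s["grip_width"])
s,c,im=snap("wrist","pics/n4.png")
E
```

```text
[0.63080302 0.20200378 0.16690252] [1.79910907e+02 4.13554984e-02 6.89523965e+01] [10.3 25.3 78.6 -0.1 76.1 31.4] [-0.07797283 -0.00844671 -0.90269562] [-0.00623365  0.06122053  0.07412243] 0.15101808319572768
```

View pics/n4.png

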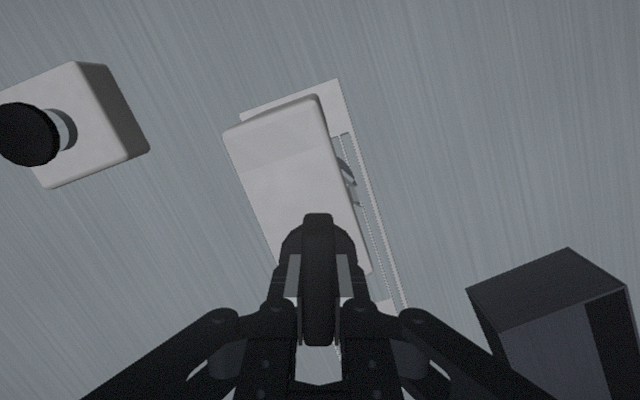

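Request:
drive_tool:
  moves: [0,0,0,0,0,1,-1,0,0,0,0,0,1,-1,0,0,0,0,0,1,-1,0,0,0,0,0,1,-1,0,0,0,0,0,1,-1,0,0,0,0,0,1,-1,0,0,0,0,0,1,-1,0,0,0,0,0,1,-1,0,0,0,0,0,1,-1,0,0,0,0,0,1,-1,0,0,0,0,0,1,-1,0,0,0,0,0,1,-1,0,0,0,0,0,1,-1,0,0,0,0,0,1,-1,0,0,0,0,0,1,-1,0,0,0,0,0,1,-1,0,0,0,0,0,1,-1,0,0,0,0,0,1,-1,0,0,0,0,0,0,-1]

```text
time: 54.95
tcp_pos: [0.6305, 0.2027, 0.1669]
orientation: [179.9, -0.1, -41.2]
force: [0.1, -0.1, 0.4]
grip_width: 0.152
```

```bash
python3 - <<'E'
from h import *
s=arm.state(); print(s["tcp_pos"],s["orientation"],s["joints"].round(1),s["force"],s["wrist_torque"],s["grip_width"])
s,c,im=snap("wrist","pics/n5.png")
E
```

```text
[0.63051124 0.20268931 0.16688652] [ 1.79928257e+02 -1.17654683e-01 -4.11555700e+01] [ 1.040e+01  2.530e+01  7.860e+01 -1.000e-01  7.610e+01  1.416e+02] [ 0.0989597  -0.06208441  0.40435768] [-0.03518554  0.14056776 -0.08372952] 0.1521277681802776
```

View pics/n5.png

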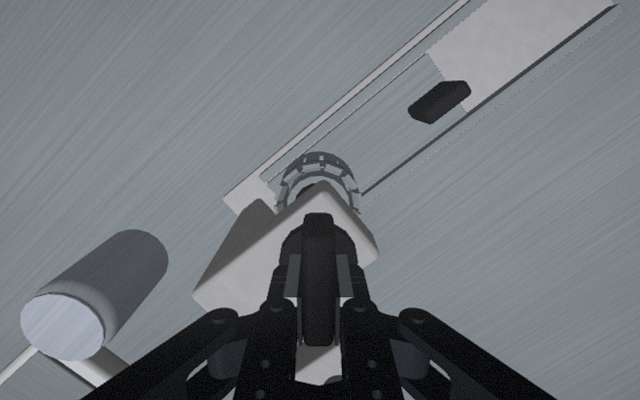

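Request:
drive_tool:
  moves: [0,0,0,0,0,0,1,0,0,0,0,0,0,1,0,0,0,0,0,0,1,0,0,0,0,0,0,1,0,0,0,0,0,0,1,0,0,0,0,0,0,1,0,0,0,0,0,0,1]

```text
time: 55.7
tcp_pos: [0.632, 0.203, 0.1686]
orientation: [-179.9, -0.3, -40.7]
force: [-0.5, 0.5, -0.6]
grip_width: 0.993
```

Request:
drive_tool:
  moves: [0,0,0,0,0,-1,1,0,0,0,0,0,-1,1,0,0,0,0,0,-1,1,0,0,0,0,0,-1,1,0,0,0,0,0,-1,1,0,0,0,0,0,-1,1,0,0,0,0,0,-1,1,0,0,0,0,0,-1,1,0,0,0,0,0,-1,1,0,0,0,0,0,-1,1,0,0,0,0,0,-1,1,0,0,0,0,0,-1,1,0,0,0,0,0,-1,1,0,0,0,0,0,-1,1,0,0,0,0,0,-1,1,0,0,0,0,0,-1,1,0,0,0,0,0,-1,1,0,0,0,0,0,-1,1,0,0,0,0,0,-1,1,0,0,0,0,0,-1,1]

```text
time: 57.7
tcp_pos: [0.6318, 0.203, 0.1683]
orientation: [179.7, 0.1, 84.5]
force: [-0.3, -0.3, -0.7]
grip_width: 1.002
```

Request:
drive_tool:
  moves: [0,0,0,0,0,-1,1,0,0,0,0,0,-1,1,0,0,0,0,0,-1,1,0,0,0,0,0,-1,1,0,0,0,0,0,-1,1,0,0,0,0,0,-1,1,0,0,0,0,0,-1,1,0,0,0,0,0,-1,1,0,0,0,0,0,-1,1,0,0,0,0,0,0,1]

```text
time: 58.7
tcp_pos: [0.6317, 0.203, 0.1682]
orientation: [179.9, 0.2, 140.9]
force: [0.3, -0.5, -0.0]
grip_width: 1.0
```

```bash
python3 - <<'E'
from h import *
s=arm.state(); print(s["tcp_pos"],s["orientation"],s["joints"].round(1),s["force"],s["wrist_torque"],s["grip_width"])
s,c,im=snap("wrist","pics/n6.png")
E
```

```text
[0.63168005 0.20299384 0.16816334] [179.91760601   0.23954418 140.89925721] [ 10.4  25.2  78.5  -0.1  76.  -40.5] [ 0.25264571 -0.53171857 -0.04158326] [-0.00388271 -0.00260211  0.01624233] 0.9996176365179372
```

View pics/n6.png

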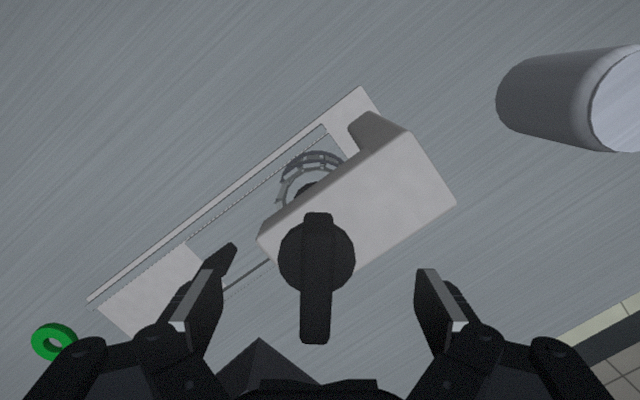

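Request:
drive_tool:
  moves: [0,0,0,0,0,0.3,-1,0,0,0,0,0,0,-1,0,0,0,0,0,0,-1,0,0,0,0,0,0,-1,0,0,0,0,0,0,-1,0,0,0,0,0,0,-1,0,0,0,0,0,0,-1,0,0,0,0,0,0,-1,0,0,0,0,0,0,-1]

```text
time: 59.65
tcp_pos: [0.6311, 0.2024, 0.1684]
orientation: [-180.0, 0.2, 138.7]
force: [-0.9, 0.2, -0.3]
grip_width: 0.149
```

Request:
drive_tool:
  moves: [0,0,0,0,0,1,-1,0,0,0,0,0,1,-1,0,0,0,0,0,1,-1,0,0,0,0,0,1,-1,0,0,0,0,0,1,-1,0,0,0,0,0,1,-1,0,0,0,0,0,1,-1,0,0,0,0,0,1,-1,0,0,0,0,0,1,-1,0,0,0,0,0,1,-1,0,0,0,0,0,1,-1,0,0,0,0,0,1,-1,0,0,0,0,0,1,-1,0,0,0,0,0,1,-1,0,0,0,0,0,1,-1,0,0,0,0,0,1,-1,0,0,0,0,0,1,-1,0,0,0,0,0,1,-1,0,0,0,0,0,1,-1]

```text
time: 61.55
tcp_pos: [0.6307, 0.2023, 0.1684]
orientation: [179.7, 0.0, 20.1]
force: [0.2, -1.2, 0.5]
grip_width: 0.148
```

Request:
drive_tool:
  moves: [0,0,0,0,0,1,-1,0,0,0,0,0,1,-1,0,0,0,0,0,1,-1,0,0,0,0,0,1,-1,0,0,0,0,0,1,-1,0,0,0,0,0,1,-1,0,0,0,0,0,1,-1,0,0,0,0,0,0,-1]

```text
time: 62.35
tcp_pos: [0.6307, 0.2025, 0.1684]
orientation: [179.8, -0.1, -23.6]
force: [0.2, -1.5, -0.2]
grip_width: 0.145
```

```bash
python3 - <<'E'
from h import *
s=arm.state(); print(s["tcp_pos"],s["orientation"],s["joints"].round(1),s["force"],s["wrist_torque"],s["grip_width"])
s,c,im=snap("wrist","pics/n7.png")
E
```

```text
[0.63068716 0.20250523 0.16842555] [ 1.79758342e+02 -1.35570542e-01 -2.36490883e+01] [ 10.5  25.2  78.5  -0.3  76.3 124.2] [ 0.21162    -1.48562721 -0.19223987] [ 0.02916998  0.12979439 -0.07362436] 0.14460811107399593
```

View pics/n7.png

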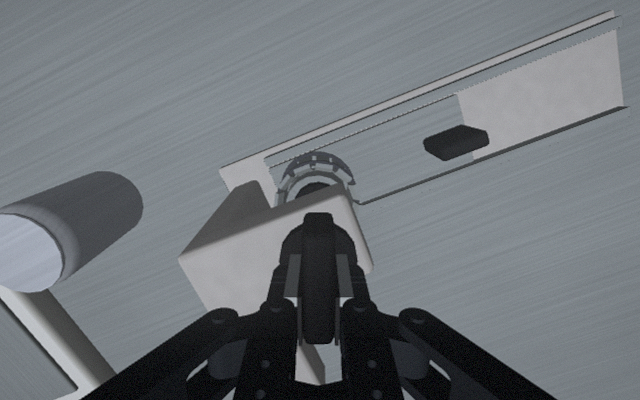

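Request:
drive_tool:
  moves: [0,0,0,0,0,0,1,0,0,0,0,0,0,1,0,0,0,0,0,0,1,0,0,0,0,0,0,1,0,0,0,0,0,0,1,0,0,0,0,0,0,1,0,0,-0.5,0,0,0,1,0,0,-0.5,0,0,-1,1,0,0,-0.5,0,0,-1,1,0,0,-0.5,0,0,-1,1,0,0,0,0,0,-1,1,0,0,0,0,0,-1,1,0,0,0,0,0,-1,1,0,0,0,0,0,-1,1,0,0,0,0,0,-1,1,0,0,0,0,0,-1,1,0,0,0,0,0,-1,1,0,0,0,0,0,-1,1,0,0,0,0,0,-1,1,0,0,0,0,0,-1,1]

```text
time: 64.4
tcp_pos: [0.6351, 0.204, 0.2374]
orientation: [179.1, -0.5, 58.1]
force: [0.0, 0.2, -0.6]
grip_width: 1.003
```

Request:
drive_tool:
  moves: [0,0,0,0,0,-1,0,0,0,0,0,0,-1,0,0,0,0,0,0,-1,0,0,0,0,0,0,-1,0,0,0,0,0,0,-1,0,0,0,0,0,0,-1,0,0,0,0,0,0,-1,0,0,0,0,0,0,-1,-1,0,0,0,0,0,-1,-1,0,0,0,0,0,-1,-1,0,0,0,0,0,-1,-1,0,0,0,0,0,-1,-1,0,0,0,0,0,-1,-1,0,0,0,0,0,-1,-1,0,0,0,0,0,-1,-1,0,0,0,0,0,-1,-1,0,0,0,0,0,-1,-1,0,0,0,0,0,-1,-1,0,0,0,0,0,-1,-1]

```text
time: 66.3
tcp_pos: [0.6406, 0.2054, 0.2634]
orientation: [179.6, 2.6, 177.1]
force: [-0.1, -0.8, 0.8]
grip_width: 0.0
```

```bash
python3 - <<'E'
from h import *
s=arm.state(); print(s["joints"].round(1)); print(to(.54,.134,.19))
E
```

```text
[ 10.5  20.8  73.3  -0.3  83.4 -76.5]
(array([ 4.  , -3.08,  2.74]), array([0.6406, 0.2054, 0.2634]), array([179.6,   2.6, 177.1]))
```

Request:
drive_tool:
  moves: [1,-0.6,0,0,0,0,-1,1,-0.6,0,0,0,-0.4,-1,1,-0.6,0.5,0,0,0,-1,1,-0.6,1,0,0,0,-1,0,-0.6,1,0,0,0,-1,0,0,1,0,0,0,-1,0,0,1,0,0,0,-1,0,0,0.5,0,-1,0,-1,0,0,0,0,-1,0,-1,0,0,0,0,-1,0,-1,0,0,0,0,-1,0,-1,0,0,0,0,-1,0,-1,0,0,0,0,-1,0,-1,0,0,0,0,0,0,-1,0,0,0,0,0,0,-1]

```text
time: 67.8
tcp_pos: [0.5508, 0.1319, 0.1479]
orientation: [179.5, 41.3, 179.4]
force: [0.7, -0.3, -0.2]
grip_width: 0.002
```

```bash
python3 - <<'E'
from h import *
s,c,im=snap("wrist","pics/o1.png"); print(s["tcp_pos"],s["orientation"],s["time"],s["force"])
print(proj(c,(.628,.202,.08)))
E
```

```text
[0.55079814 0.1319112  0.14788153] [179.45310432  41.33770377 179.40969351] 67.8 [ 0.70651287 -0.33760185 -0.16016739]
[407.68449592 216.58359515]
```

View pics/o1.png

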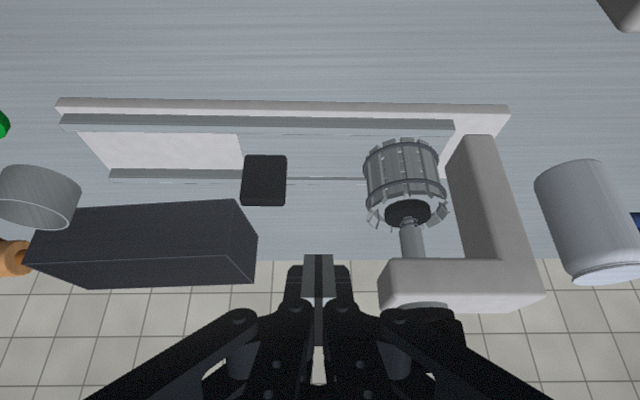

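```bash
python3 - <<'E'
from h import *
im=cv2.imread("pics/o1.png"); cv2.imwrite("pics/o2.png",cv2.resize(im[130:270,350:470],None,fx=4.2,fy=4.2,interpolation=cv2.INTER_CUBIC))
c=arm.get_calibration("wrist")
for z in (.06,.07,.08,.09,.1,.12): print(z,((proj(c,(.630,.203,z))-[350,130])*4.2).round(0))
E
```

```text
0.06 [232. 278.]
0.07 [239. 323.]
0.08 [246. 370.]
0.09 [254. 419.]
0.1 [262. 469.]
0.12 [279. 577.]
```

View pics/o2.png

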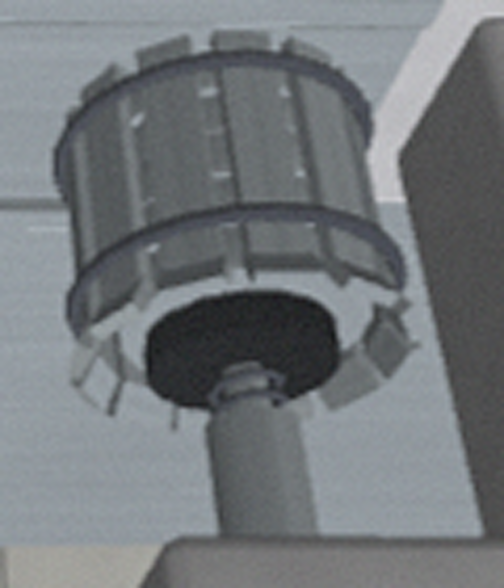

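```bash
python3 - <<'E'
from h import *
a=cv2.imread("pics/m5.png")[235:305,375:445]; b=cv2.imread("pics/o1.png")[185:265,370:440]
f=lambda i:cv2.convertScaleAbs(cv2.resize(i,(400,int(400*i.shape[0]/i.shape[1])),interpolation=cv2.INTER_CUBIC),alpha=1.6,beta=10)
A,B=f(a),f(b); h=max(A.shape[0],B.shape[0]); o=np.zeros((h,800,3),np.uint8); o[:A.shape[0],:400]=A; o[:B.shape[0],400:]=B; cv2.imwrite("pics/o3.png",o)
E
```

```text
(no output)
```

View pics/o3.png

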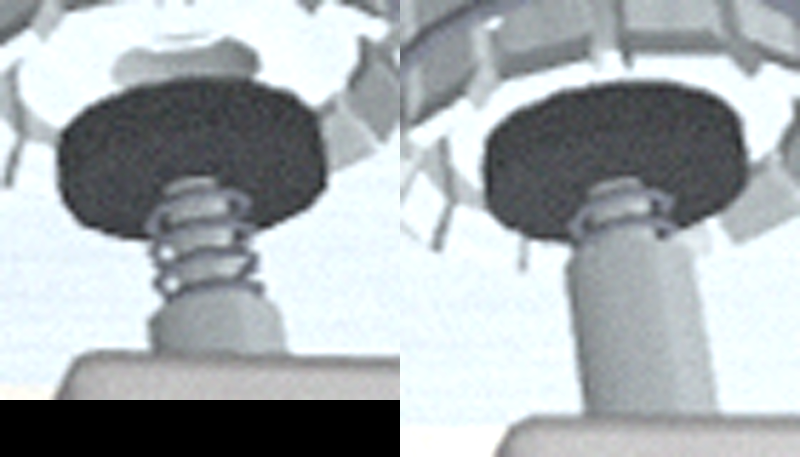

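```bash
python3 - <<'E'
from h import *
c=arm.get_calibration("wrist"); im=cv2.imread("pics/o1.png")
X,Y=.630,.203
a=np.linspace(0,2*np.pi,360)
def near(z,r): return ((projm(c,np.stack([X+r*np.cos(a),Y+r*np.sin(a),0*a+z],1))-[350,130])*4.2)[:,1].min().round(1)
print("rim",near(.078,.0325),near(.078,.029),near(.072,.026),"foot",[(z,near(z,.018)) for z in (.070,.072,.074,.076)])
cl=[(X,Y,.078,.0325,(0,255,0)),(X,Y,.078,.029,(0,255,0)),(X,Y,.072,.018,(0,0,255)),(X,Y,.082,.018,(255,0,255)),(X,Y,.022,.0285,(0,255,255))]
overlay(c,im,cl,"pics/o4.png",(350,130,470,270))
E
```

```text
rim 271.9 282.4 261.4 foot [(0.07, np.float64(275.1)), (0.072, np.float64(284.7)), (0.074, np.float64(294.4)), (0.076, np.float64(304.2))]
```

View pics/o4.png

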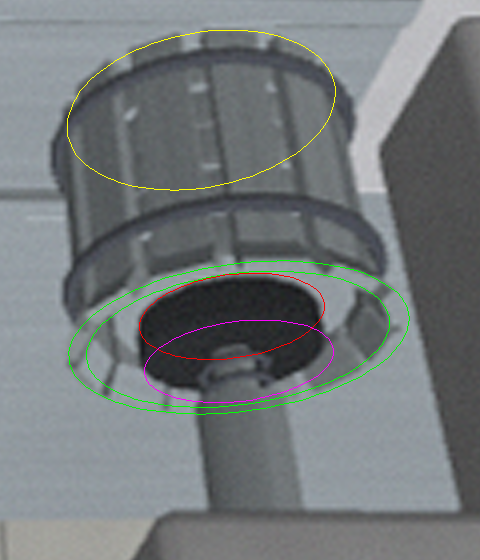

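Request:
drive_tool:
  moves: [0.3,0,-0.8,0,1,0,-1,0.3,0,-0.8,0,1,0,-1,0.2,0,-0.9,0,1,0,-1,0,0,-1,0,1,0,-1,0,0,-1,0,1,0,-0.5,0,0,-0.3,0,1,0,0,0,0,0,0,0.8,1,0.3,0,0,0,0,0,1,0.6,0,0,0,0,0,1,0.6,0,0,0,0,0,0.9,0.6,0,0,0,0,0,0,0.6]

```text
time: 68.95
tcp_pos: [0.4948, 0.1362, 0.2672]
orientation: [178.4, -1.0, 156.2]
force: [0.3, 0.0, 0.3]
grip_width: 0.801
```

```bash
python3 - <<'E'
from h import *
s=arm.state(); print(s["joints"].round(1)); print(to(.6307,.2025,.24))
E
```

```text
[  4.5   2.5  94.4   1.9  83.1 -61.9]
(array([-3.92,  4.59,  1.15]), array([0.4948, 0.1362, 0.2672]), array([178.4,  -1. , 156.2]))
```

Request:
drive_tool:
  moves: [-0.8,0.92,0.2,0.14,-0.1,0,0.6,-0.8,0.92,0.2,0.13,-0.07,0,0.6,-0.8,0.92,0.2,0,0,0,0.6,-0.8,0.92,0.2,0,0,0,0.6,-0.7,0.9,0.2,0,0,0,0.6,0,0,0,0,0,0,0.6,0,0,0,0,0,0,0.6]

```text
time: 69.65
tcp_pos: [0.6404, 0.2069, 0.2492]
orientation: [179.5, 0.2, 157.3]
force: [0.0, 0.4, -0.0]
grip_width: 0.795
```

```bash
python3 - <<'E'
from h import *
s=arm.state(); print(s["joints"].round(1)); print(to(.6307,.2025,.20))
E
```

```text
[ 10.4  22.7  72.3   0.3  84.5 -57. ]
(array([ 0.3 , -0.33,  1.96]), array([0.6404, 0.2069, 0.2492]), array([179.5,   0.2, 157.3]))
```

Request:
drive_tool:
  moves: [0.3,-0.33,0.6,0.08,0.03,0.15,0.6,0,0,0.6,0,0,0,0.6,0,0,0.6,0,0,0,0.6,0,0,0,0,0,0,0.6]

```text
time: 70.05
tcp_pos: [0.6304, 0.2018, 0.2049]
orientation: [179.8, 0.1, 156.6]
force: [-0.0, -0.1, -0.3]
grip_width: 0.799
```

```bash
python3 - <<'E'
from h import *
s=arm.state(); print(to(.6307,.2025,.168))
s,c,im=snap("wrist","pics/p1.png")
E
```

```text
(array([0.  , 0.03, 1.47]), array([0.6304, 0.2018, 0.2049]), array([1.798e+02, 1.000e-01, 1.566e+02]))
```

View pics/p1.png

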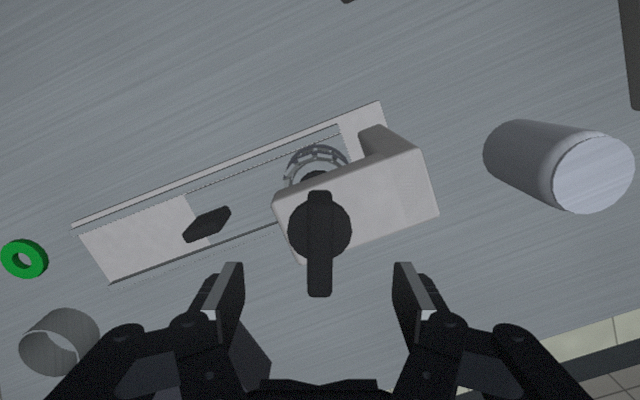

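The bar at (320,245) is vertical between the jaws, so I'll lower and grip it.

Request:
drive_tool:
  moves: [0,0,0.5,0,0,0,0.6,0,0,0.6,0,0,0,0.6,0,0,0.35,0,0,0,0.6,0,0,0,0,0,0,-1,0,0,0,0,0,0,-1,0,0,0,0,0,0,-1,0,0,0,0,0,0,-1,0,0,0,0,0,0,-1,0,0,0,0,0,0,-1,0,0,0,0,0,0,-1]

```text
time: 71.1
tcp_pos: [0.6324, 0.2019, 0.1687]
orientation: [179.7, 0.3, 156.7]
force: [0.3, -0.2, -1.5]
grip_width: 0.148
```

Request:
drive_tool:
  moves: [0,0,0,0,0,1,-1,0,0,0,0,0,1,-1,0,0,0,0,0,1,-1,0,0,0,0,0,1,-1,0,0,0,0,0,1,-1,0,0,0,0,0,0.8,-1,0,0,0,0,0,0,-1,0,0,0,0,0,0,-1]

```text
time: 71.9
tcp_pos: [0.6318, 0.2011, 0.1686]
orientation: [179.7, 0.2, 120.7]
force: [0.0, -0.0, -0.5]
grip_width: 0.149
```

Request:
drive_tool:
  moves: [0,0,0,0,0,0,0.6,0,0,0,0,0,0,0.6,0,0,0,0,0,0,0.6,0,0,0,0,0,0,0.6,0,0,0,0,0,0,0.6,0,0,-1,0,0,0,0.6,0,0,-1,0,0,0,0.6,0,0,-1,0,0,-1,0,0,0,0,0,0,-1,-1,0,0,0,0,0,-1,-1,0,0,0,0,0,-1,-1,0,0,0,0,0,-1,-1,0,0,0,0,0,-1,-1,0,0,0,0,0,-1,-1,0,0,0,0,0,-1,-1,0,0,0,0,0,-1,-1,0,0,0,0,0,-0.8,-1,0,0,0,0,0,0,-1]

```text
time: 73.7
tcp_pos: [0.633, 0.2017, 0.2508]
orientation: [179.9, 0.8, -177.7]
force: [0.5, 0.2, 0.3]
grip_width: -0.001
```

```bash
python3 - <<'E'
from h import *
s=arm.state(); print(s["joints"].round(1)); print(to(.55,.132,.148))
E
```

```text
[ 10.2  21.3  74.    0.   83.9 -82.1]
(array([ 3.48, -2.67,  4.06]), array([0.633 , 0.2017, 0.2508]), array([ 179.9,    0.8, -177.7]))
```

Request:
drive_tool:
  moves: [1,-0.6,0,0,0,0.3,-1,1,-0.6,0,0,0,0,-1,1,-0.6,0.5,0,0,0,-1,0.5,-0.6,1,0,0,0,-1,0,-0.3,1,0,0,0,-1,0,0,1,0,0,0,-1,0,0,0.6,0,0,0,-1,0,0,0.3,0,-1,0,-1,0,0,0,0,-1,0,-1,0,0,0,0,-1,0,-1,0,0,0,0,-1,0,-1,0,0,0,0,-1,0,-1,0,0,0,0,-1,0,-1,0,0,0,0,0,0,-1,0,0,0,0,0,0,-1]

```text
time: 75.2
tcp_pos: [0.5472, 0.1309, 0.1383]
orientation: [179.2, 38.5, 178.4]
force: [0.6, 0.9, 0.0]
grip_width: -0.003
```

```bash
python3 - <<'E'
from h import *
s,c,im=snap("wrist","pics/q1.png"); print(s["tcp_pos"],s["orientation"],s["time"],s["force"])
X,Y=.630,.203
p=proj(c,(X,Y,.08)); print(p, [proj(c,(X,Y,z))[1].round(1) for z in (.07,.08,.09,.1)])
u,v=p.astype(int)
b=im[v-35:v+45,u-35:u+35]
cv2.imwrite("pics/q2.png",cv2.convertScaleAbs(cv2.resize(b,None,fx=5.714,fy=5.714,interpolation=cv2.INTER_CUBIC),alpha=1.6,beta=10))
E
```

```text
[0.54717021 0.13090009 0.1383057 ] [179.17621196  38.49832172 178.35053625] 75.2 [0.55330796 0.93747886 0.01732476]
[411.87159541 236.10666539] [np.float64(224.8), np.float64(236.1), np.float64(247.9), np.float64(260.1)]
```

View pics/q2.png

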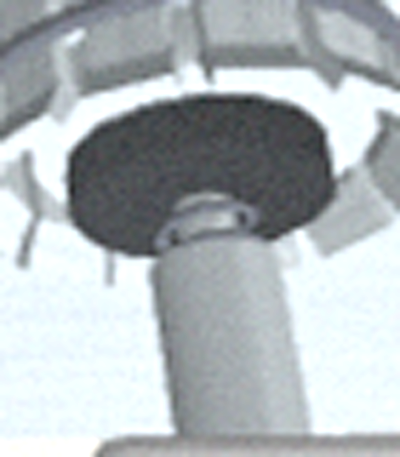

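View pics/q1.png

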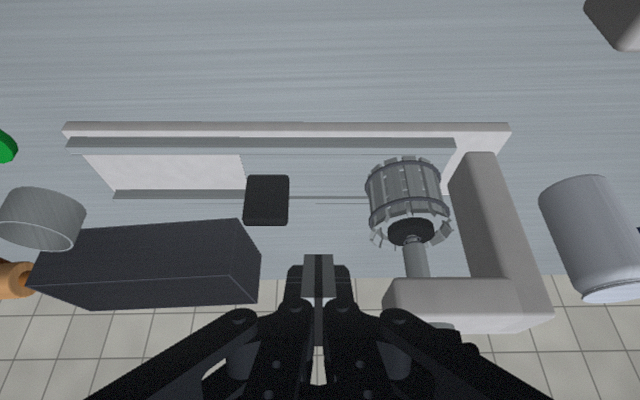

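Request:
drive_tool:
  moves: [0.3,0,-0.8,0,1,0,-1,0.3,0,-0.8,0,1,0,-1,0,0,-0.7,0,1,0,-1,0,0.6,-0.5,0,1,0,-1,0,1,0,0,1,0,-1,0,1,0,0.1,1,0,-1,0,1,0,0,0.2,0,-1,0,1,0,0,0,0,-1,0,1,0,0,0,0,-1,0,0.5,0,0,0,0,-1,0,0,0,0,0,0,-1]

```text
time: 76.35
tcp_pos: [0.5187, 0.2945, 0.21]
orientation: [178.9, 0.3, 178.7]
force: [0.8, -0.4, -0.3]
grip_width: 0.003
```

```bash
python3 - <<'E'
from h import *
s,c,im=snap("wrist","pics/r1.png"); print(s["tcp_pos"],s["orientation"],s["time"],s["force"])
print(proj(c,(.462,.321,.083))); print(to(.462,.321,.12))
E
```

```text
[0.51867944 0.29447136 0.21002695] [178.89163977   0.34981402 178.6900221 ] 76.35 [ 0.80060441 -0.36978617 -0.28768936]
[347.38383599 121.31595607]
(array([2.32, 0.97, 3.6 ]), array([0.5187, 0.2936, 0.21  ]), array([178.9,   0.4, 178.6]))
```

View pics/r1.png

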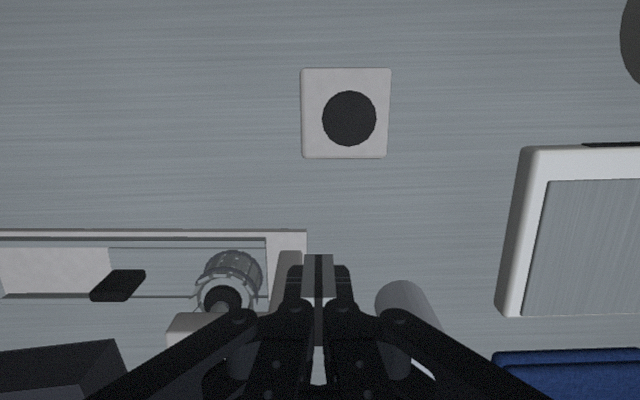

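Request:
drive_tool:
  moves: [0.8,0.35,0.4,0.15,0,0,-1,0.8,0.35,0.6,0,0,0,-1,0.7,0.3,0.8,0,0,0,-1,0,0,0.9,0,0,0,-1,0,0,0.8,0,0,0,-1,0,0,0,0,0,0,-1]

```text
time: 77.0
tcp_pos: [0.4638, 0.3149, 0.1229]
orientation: [179.9, 0.5, 178.3]
force: [-0.4, -0.9, -1.3]
grip_width: -0.003
```

```bash
python3 - <<'E'
from h import *
s,c,im=snap("wrist","pics/r2.png"); print(s["orientation"],s["time"],s["force"])
print(to(.460,.322,.083))
E
```

```text
[179.88991259   0.52551017 178.28715919] 77.0 [-0.44326533 -0.86266812 -1.26574628]
(array([0.23, 0.25, 1.66]), array([0.4651, 0.3154, 0.1245]), array([179.8,   0.7, 178.3]))
```

View pics/r2.png

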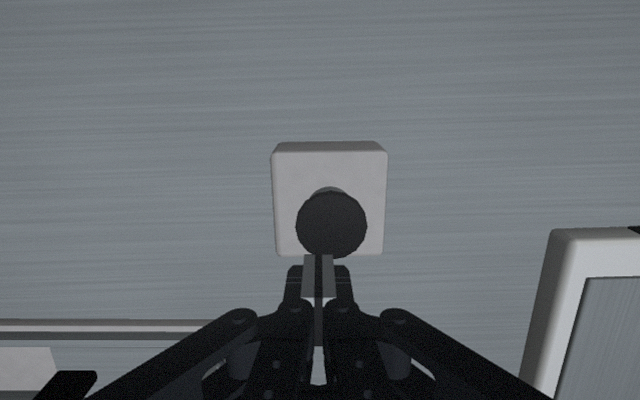

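Request:
drive_tool:
  moves: [0.2,0.24,0.6,0,0.1,0,-1,0,0,0.7,0,0,0,-1,0,0,0.2,0,0,0,-1,0,0,0,0,0,0,-1]

```text
time: 77.45
tcp_pos: [0.4641, 0.3226, 0.0896]
orientation: [179.6, 0.4, 178.1]
force: [0.7, 0.8, -0.7]
grip_width: 0.004
```

Request:
drive_tool:
  moves: [0,0,0.2,0,0,0,-1,0,0,0.2,0,0,0,-1]

```text
time: 77.65
tcp_pos: [0.4657, 0.3234, 0.0811]
orientation: [179.5, 0.6, 178.1]
force: [-0.9, -0.8, 1.5]
grip_width: 0.0
```

Request:
drive_tool:
  moves: [0.05,0,0.2,0,0,0,-1,0,0,0.2,0,0,0,-1,0,0,0.2,0,0,0,-1]

```text
time: 77.95
tcp_pos: [0.4658, 0.3235, 0.0679]
orientation: [179.5, 0.7, 178.1]
force: [-9.1, -6.0, 33.7]
grip_width: 0.0
```

Request:
drive_tool:
  moves: [0,0,0.2,0,0,0,-1,0,0,0.2,0,0,0,-1]

```text
time: 78.15
tcp_pos: [0.466, 0.3237, 0.0678]
orientation: [179.6, 0.5, 178.2]
force: [-13.8, -8.8, 36.6]
grip_width: 0.0
```

Request:
drive_tool:
  moves: [0,0,-0.3,0,0,0,-1,0,0,-0.6,0,0,0,-1,0,0,-1,0,0,0,-1,0,0,-1,0,0,0,-1,0,0,-1,0,0,0,-1,-0.5,-0.3,-0.5,0,0,0,-1,-0.5,-0.3,0,0,0,0,-1,0,0,0,0,0,0,-1]

```text
time: 78.95
tcp_pos: [0.4911, 0.3069, 0.1813]
orientation: [179.5, 0.6, 178.2]
force: [-0.7, -0.2, 0.5]
grip_width: 0.003
```

```bash
python3 - <<'E'
from h import *
s,c,im=snap("wrist","pics/s1.png"); print(s["tcp_pos"],s["orientation"],s["time"],s["force"])
s,c,im=snap("top","pics/s2.png")
s,c,im=snap("scene","pics/s3.png")
E
```

```text
[0.4911081  0.30691855 0.18126625] [179.49842218   0.64053831 178.2388114 ] 78.95 [-0.73208252 -0.18959259  0.50401708]
```

View pics/s1.png

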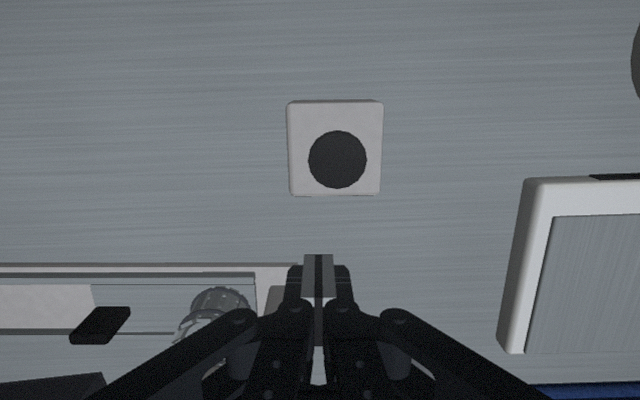

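View pics/s3.png

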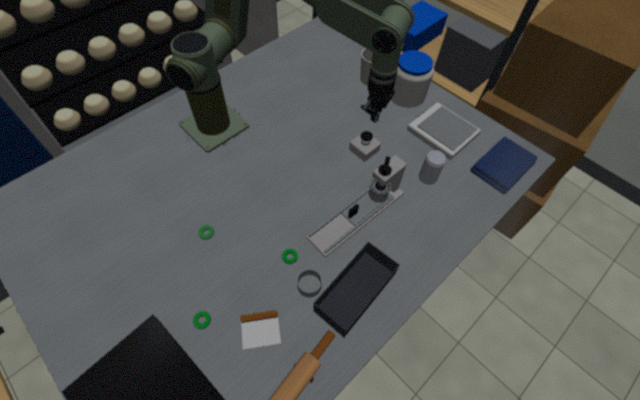

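View pics/s2.png

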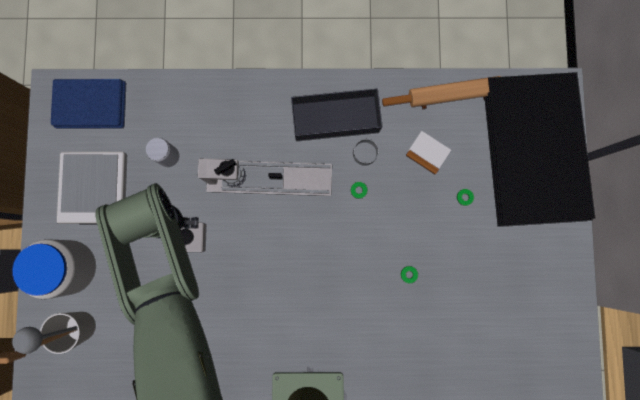

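```bash
python3 - <<'E'
from h import *
print(arm.sign_off())
E
```

```text
the job is handed in; nothing more can be done
None
```

I put all five steel rings in the cartridge and slid the carriage home. I then turned the clamp to about half a turn past touching, pressed the plunger to its stop and let it spring back. The job is handed in, at about 79 s of the 210 s allowed.

- **Rings:** All five were present. The first dropped in at a tilt, and I pressed it flat with closed fingers. The wrist view after the fifth showed a flat, centred column, and no steel ring is left on the bench. The three green rings stayed put.
- **Carriage:** I pushed it against a hard stop (about 25 N). It moved only about 115–118 mm rather than 130 mm, so I take it that it started about 12 mm in. In the picture the cartridge axis and the foot agree to about 1–2 mm.
- **Clamp:** I turned the knob about 333° clockwise in total. My estimates of how far the foot is pushed up on its spring disagree: 9.0 mm from the foot's height, about 9.4 mm from the last picture, and 10.6 mm from an earlier picture plus the final turn. All three are inside the 7.5–12.5 mm band.
- **Plunger:** It went down until the fingertips stood about 15 mm below the plunger's resting top (14 mm travel), with up to 37 N on the fingers, and afterwards looked fully up again.
- **Bystanders:** The cutter, scraper and flour shaker look to be where they started.

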